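Load a sherd tray into the sloped finds rack and slide every tray home

ROBOT

A 6-joint arm with a two-finger parallel gripper is mounted at the origin on the work surface. World frame = base frame: x ahead of the robot, y to its left, z up, the work surface at z = 0. Lengths are in m, angles in rad, forces in N, time in s.
With the tool pointing down it reaches from about 0.35 to 0.975 m from the base axis. Payload 17.4 kg.
Tool frame: the origin (TCP) lies midway between the tips of the shut fingers; the grasp point (between the pads) lies 19 mm behind it; z points along the fingers, y is the direction in which the jaws open and shut (so a half turn about z gives the same grasp; the last joint's range is limited). The gripper opens to 85 mm and grips with 20 to 120 N. Pads are 22 mm wide; open, the fingers measure 114 mm over their backs; the gripper's body (76 mm by 85 mm) begins 54 mm behind the grasp point. The pads swing forward as they close: fully open they stand 13 mm farther back than shut.
Start: joints at [1.284, 0.116, 1.442, -0, 1.584, -0.038], TCP at [0.166, 0.654, 0.202] pointing down, gripper open.
Joint ranges: [-2.83, 2.83], [-0.83, 2.19], [0.07, 2.5], [-1.14, 4.28], [0.01, 3], [-2.97, 2.97]. Speed limits (rad/s): [1.89, 1.89, 2.22, 3.14, 3.14, 3.14].

INTERFACE

Orientations are given as a unit quaternion [w, x, y, z].
In Python, from cell import * gives the robot as it stands. The module is installed in compiled form; this text tells all that it offers.
- The arm moves only by the tool servo_tool, never from a script. Its argument "targets" is a list of rows, each an object with "delta_pos": the shift along the world's x, y, z normalised to -1 to 1, where 1 is 0.4 m, a list of three; "rotation": the turn, a rotation vector about the world's x, y, z normalised to -1 to 1, where 1 is 60 degrees, a list of three. A call has 1 to 5 rows; each row is the pose to reach, as a shift and turn from the pose commanded when the call began; what a row does not reach only later rows make up. A row lasts 1/12 s, in which the tool goes at most 41.7 mm and 7.16 degrees, less where a joint would pass 70% of its speed; a pose out of reach is approached as far as the arm can. A call with a number of a shift or a turn outside -1 to 1 is refused whole. A call with a gripper value outside its range is refused whole. "grip" is the closure, from 0 (fully open) to 1 (shut), set as the call begins (left out, the last holds). The fingers move at their own pace and stop on an object; "newtons" is the grip in N (left out, the last holds). Time passes only in rows, so rows that repeat a pose let the fingers close. It gives the time, the measured TCP pose, the force and the opening at its end, in the units of the state.
- read_state(): the state, without advancing time (a new reading comes with each control period).
- read_camera(name): name is "scene" or "top"; returns the picture (480x640x3 uint8, blue, green, red); there is no depth.
- get_calibration(name): a dict with "K" (3x3 intrinsics, pixels), "xyz" and "attitude" of the camera in the world. Camera axes: x right, y down, z forward; pixel columns grow to the right and rows downward; lengths in m; the calibration is good to about 2 mm. A picture is of the moment at which its call begins. get_calibration takes no time and is no camera call.
- hand_in(): hands the job in, once; it reports no verdict.
The state is a dict: "time_s": time; "joint_positions": joint angles; "joint_vel": joint speeds; "joint_efforts": joint torques, N m; "tool_pos": TCP position; "tool_rot": TCP orientation; "wrist_force": force on the tool from outside, world axes, zero at the start; "wrist_torque": the same for the moment, N m; "opening": opening from 0.0 (shut) to 1.0 (fully open).
Only numpy, scipy, OpenCV 4.12 (cv2) and the standard library are available. Lean on these libraries where they do the work, as an engineer would, in place of code of your own. Each camera call takes 0.05 s, during which the arm holds its last target.

TASK

Put the small square sherd tray that stands on the table into the empty middle lane of the sloped rack and slide it down under the clear hood until it rests against the back stop. The two trays already in the rack have stuck part-way: slide each home in its own lane too, so that all three rest against the stop. Set down and push gently, keep the trays upright with their sherds in them, and leave the other things on the table alone.

Things in the scene. Friction and masses are not known exactly. Their poses are not given: they have to be found in the camera images.
- tray_new_c (a point): small square open tray of stiff card, 62 x 62 mm outside, 32 mm high, walls and floor 3 mm, about 60 g, with one loose sherd in it. This point is its centre, 16 mm above its underside; z points out of the open top, x and y are square to its sides. It stands on the table, to be loaded; grip it over any two opposite sides.
- tray_a_c (a point): small square open tray of stiff card, 62 x 62 mm outside, 32 mm high, walls and floor 3 mm, about 60 g, with one loose sherd in it. This point is its centre, 16 mm above its underside; z points out of the open top, x and y are square to its sides. It lies flat in the left (+y) lane of the rack, stuck 15 to 75 mm short of the back stop.
- tray_b_c (a point): small square open tray of stiff card, 62 x 62 mm outside, 32 mm high, walls and floor 3 mm, about 60 g, with one loose sherd in it. This point is its centre, 16 mm above its underside; z points out of the open top, x and y are square to its sides. It lies flat in the right (-y) lane of the rack, stuck 15 to 75 mm short of the back stop.
- rack_deck (a point): fixed sloped rack of grey sheet steel with three lanes. This point: middle of the deck's upper face, 55 mm above the table. x runs down the slope along the lanes (15 degrees below level, away from the robot), z square off the deck, y across to the left. Deck 235 mm long (x = -117.5 upper end, open for loading, to +117.5 back stop), 239 mm wide. Trays stay where set and must be pushed (under 1 N).
- rack_rod (a point): top of the round guide rod between the left and middle lanes, mid-length; axes as rack_deck. Lanes are 69 mm wide at 77 mm pitch (centre lines at y = +77, 0 and -77 mm of rack_deck), parted and flanked by such rods, 8 mm thick, whose tops stand 9 mm off the deck.
- rack_hood (a point): middle of the uphill edge of the fixed clear plastic hood, at its underside; axes as rack_deck. It roofs the last 45 mm of all lanes before the stop: underside 44 mm, top 47 mm off the deck, on end cheeks at y = +/-121 mm. Trays slide under it; one that is home still shows its uphill 17 mm.
- stop_left (a point): point on the uphill face of the back stop, at deck level, in the middle of the left (+y) lane; axes as rack_deck. The stop is a plate 26 mm tall. A tray that is home has its centre 31 mm uphill of here and 16 mm off the deck.
- stop_mid (a point): the same point for the middle lane, which is empty at the start and is the lane for tray_new.
- stop_right (a point): the same point for the right (-y) lane.
- sherd_a: rim sherd lying in tray_a, 34 x 30 x 11 mm, 30 g; origin at the middle of its underside.
- sherd_b: sherd with a handle stub lying in tray_b, 34 x 30 x 20 mm, 30 g; origin at the middle of its underside.
- sherd_new: foot sherd lying in tray_new, 34 x 30 x 10 mm, 30 g; origin at the middle of its underside.
- big_tray: larger card tray, 120 x 84 x 36 mm, with several sherds; stands beside tray_new; leave alone. Origin at the middle of its underside.
- brush: wooden brush, 190 mm long along its x, 42 mm wide, 20 mm high, lying on the table; leave alone. Origin mid-length, on the table.
- folding_rule: closed folding rule, 237 x 18 x 16 mm, beyond the rack; leave alone. Origin at the middle of its underside.
- paper_cup: empty paper cup, 76 mm wide, 92 mm high; leave alone. Origin at the middle of its foot.
- tape_roll: roll of clear tape lying flat, 90 mm wide, 24 mm high; leave alone. Origin at the middle of its underside.
- calipers: sliding calipers with a black readout, 200 mm long, 12 mm high, lying to the right of the rack; leave alone. Origin on the table under the middle of the beam.
Things that resemble listed ones, but are neither listed nor needed, are in the scene too. What is shaped like the part that bears tray_a_c but pink is not meant. Leave any red look-alike of the part that bears tray_b_c alone.

How it is judged:
At the end, for the whole second after the job is handed in: All three trays lie flat on the deck (within 5 mm and 5 degrees), the new one in the middle lane the other two in the outer lanes where they were, each within 5 mm of the back stop and 8 mm of its lane's centre line, let go and at rest, each with its sherd still in it (x of tray_new_c in the frame of stop_mid above -0.036 m and y of tray_new_c in the frame of stop_mid between -0.008 and 0.008 m and z of tray_new_c in the frame of stop_mid between 0.011 and 0.021 m and angle between the z axis of tray_new_c and the z axis of stop_mid, either way round below 0.09 rad and x of tray_a_c in the frame of stop_left above -0.036 m and y of tray_a_c in the frame of stop_left between -0.008 and 0.008 m and z of tray_a_c in the frame of stop_left between 0.011 and 0.021 m and angle between the z axis of tray_a_c and the z axis of stop_left, either way round below 0.09 rad and x of tray_b_c in the frame of stop_right above -0.036 m and y of tray_b_c in the frame of stop_right between -0.008 and 0.008 m and z of tray_b_c in the frame of stop_right between 0.011 and 0.021 m and angle between the z axis of tray_b_c and the z axis of stop_right, either way round below 0.09 rad and distance between sherd_a and tray_a_c below 0.032 m and distance between sherd_b and tray_b_c below 0.032 m and distance between sherd_new and tray_new_c below 0.032 m and linear speed of each of tray_a, tray_b, tray_new below 0.02 m/s and contact force between each of tray_a, tray_b, tray_new and the fingers below 0.05 N); the robot touches nothing.
It fails at once if a tray is tipped by more than 40 degrees (angle between any of tray_a_c, tray_b_c, tray_new_c's own z axis and vertical above 0.7 rad).
It fails at once if a tray is dropped or flung (moves faster than 0.7 m/s while not held or touched by the gripper) ((linear speed of tray_a above 0.7 m/s and contact force between tray_a and the fingers below 0.05 N) or (linear speed of tray_b above 0.7 m/s and contact force between tray_b and the fingers below 0.05 N) or (linear speed of tray_new above 0.7 m/s and contact force between tray_new and the fingers below 0.05 N)).
It fails at once if a tray is rammed or pressed against the rack with over 100 N (all contacts added), which would crush the card (contact force between any of tray_a, tray_b, tray_new and rack above 100 N).
It fails at once if another thing on the table is moved by 30 mm or more (brush 40 mm) (distance of any of big_tray, folding_rule, paper_cup, tape_roll, calipers from where it was at the start of the episode above 0.03 m or distance of brush from where it was at the start of the episode above 0.04 m).
It also fails if it takes over 59 s, if anything falls off the work surface, if the arm or the gripper's body presses on something with over 40 N, if the wrist force passes 120 N, or if a joint passes its speed limit or range.

## Working session

There is one attempt and no reset: what is moved stays moved. The work goes in short steps, Python scripts to look and compute and a tool call to move; the robot and the scene stay as the last step left them, time stands still between calls to the robot, and variables do not carry over. Pictures are saved under pics/ and viewed, and the job is handed in when it is done.

Besides the shell and the picture viewer there is one more tool, called by a JSON object that holds its "method" and its "body", one argument or row to a line. servo_tool: Moves the arm, as the interface text tells. Its arguments: {"type":"object","properties":{"targets":{"type":"array"},"grip":{"type":"number"},"newtons":{"type":"number"}},"required":["targets"]}

```bash
mkdir -p pics; python3 - <<'E'
from cell import *
import cv2
s=read_state();print(s['time_s'],s['tool_pos'],s['tool_rot'],s['wrist_force'],s['opening'])
for n in ("scene","top"):
    cv2.imwrite(f"pics/{n}0.png",read_camera(n)); c=get_calibration(n);print(n,c)
E
```

```text
0.0 [0.16614138 0.653997   0.20144194] [-1.01226230e-04  1.24062840e-01  9.92274183e-01 -5.90025106e-04] [-0.03158428  0.00780744 -0.05800468] 0.9984285855906104
scene {'K': array([[489.16493973,   0.        , 311.31889182],
       [  0.        , 489.16493973, 240.74585696],
       [  0.        ,   0.        ,   1.        ]]), 'xyz': array([ 1.26621177, -0.23378461,  1.13370368]), 'attitude': array([-0.23100511,  0.7689957 ,  0.57214788, -0.16711991])}
top {'K': array([[467.68946088,   0.        , 322.31913138],
       [  0.        , 467.68946088, 243.54628679],
       [  0.        ,   0.        ,   1.        ]]), 'xyz': array([ 0.43766714, -0.01635501,  1.09792575]), 'attitude': array([-0.05015818,  0.71076154, -0.70052192,  0.03963871])}
```

View pics/scene0.png

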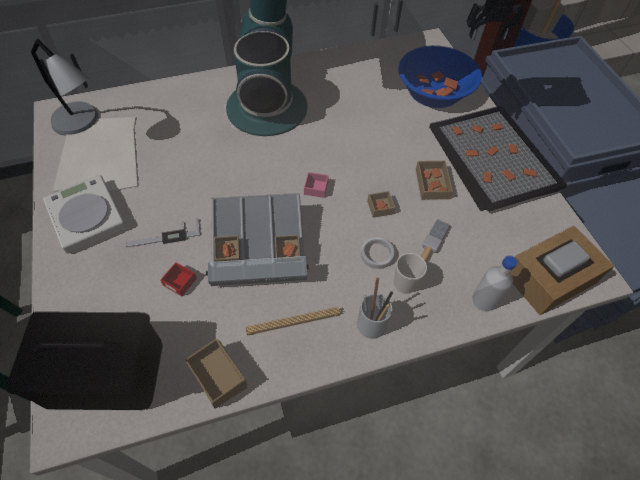

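View pics/top0.png

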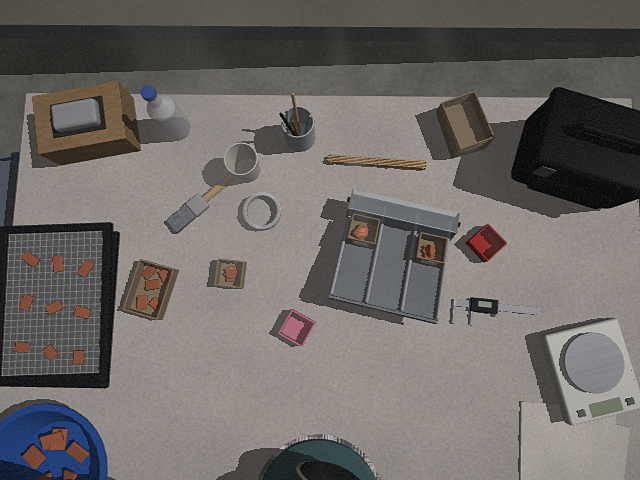

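```bash
cat > h.py <<'E'
import numpy as np, cv2
from scipy.spatial.transform import Rotation as R
from cell import *
def rq(q): return R.from_quat(np.r_[q[1:],q[0]])
def cal(n):
    c=get_calibration(n); return c['K'],np.array(c['xyz']),rq(c['attitude']).as_matrix()
def proj(n,p):
    K,t,M=cal(n); q=(np.atleast_2d(p)-t)@M; q=q@K.T; return q[:,:2]/q[:,2:]
def unp(n,uv,z):
    K,t,M=cal(n); uv=np.atleast_2d(uv).astype(float); d=np.c_[uv,np.ones(len(uv))]@np.linalg.inv(K).T@M.T
    return t+d*((z-t[2])/d[:,2])[:,None]
def crop(img,x0,y0,w,h,k,fn):
    cv2.imwrite(fn,cv2.resize(img[y0:y0+h,x0:x0+w],None,fx=k,fy=k,interpolation=cv2.INTER_CUBIC))
E
python3 - <<'E'
from h import *
print(proj("scene",[[0,0,0],[.166,.654,.2]]),proj("top",[[0,0,0],[.4,0,0],[.166,.654,.2]]))
t=cv2.imread("pics/top0.png");s=cv2.imread("pics/scene0.png")
crop(t,320,180,150,150,4,"pics/t_rack.png")
crop(s,200,185,120,105,6,"pics/s_rack.png")
crop(t,200,250,60,50,10,"pics/t_new.png")
crop(s,355,180,60,50,10,"pics/s_new.png")
E
```

```text
[[266.49522076 106.38561214]
 [482.23080793  50.21512701]] [[318.79065934 502.83088167]
 [321.61134045 319.62098804]
 [-34.82661808 445.50471541]]
```

View pics/t_rack.png

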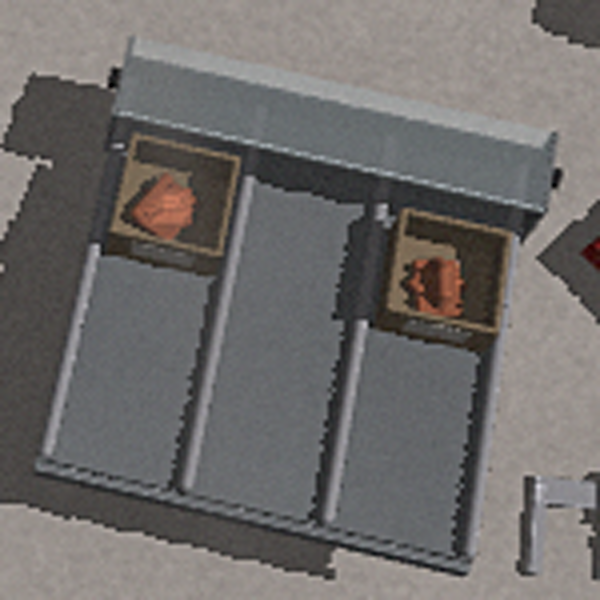

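View pics/s_rack.png

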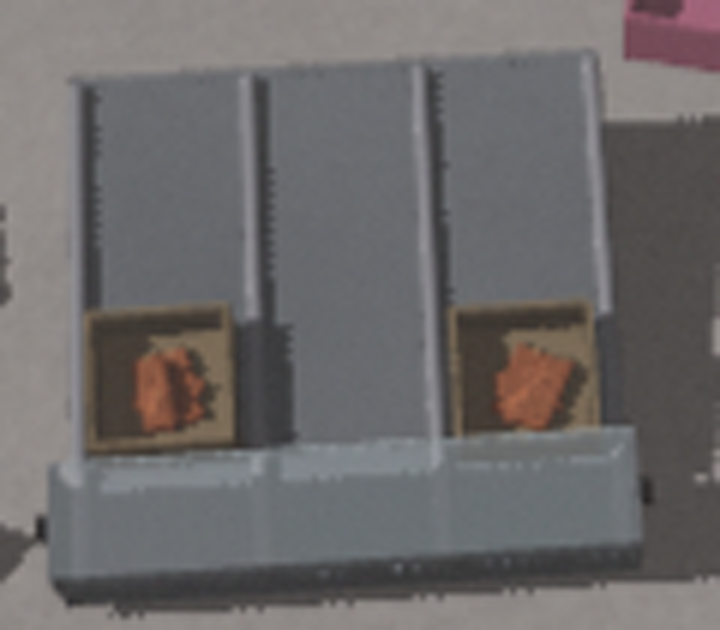

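View pics/t_new.png

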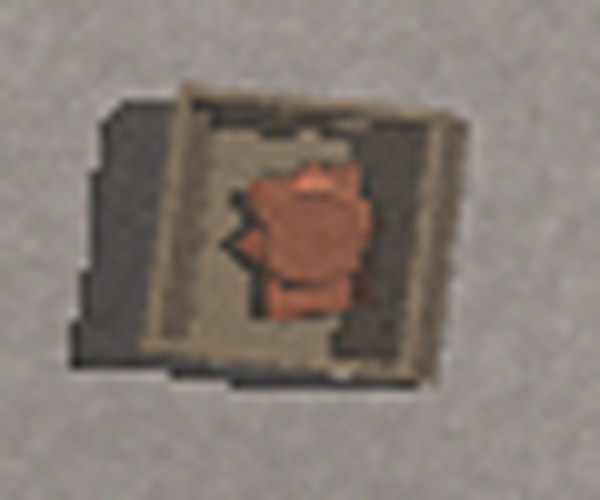

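View pics/s_new.png

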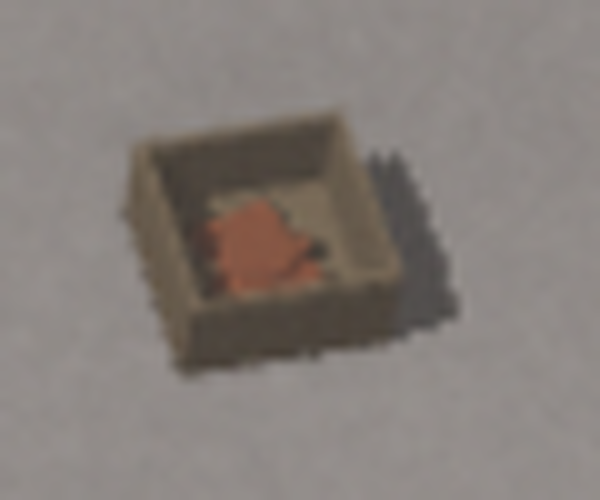

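```bash
cat > fit.py <<'E'
from h import *
from scipy.optimize import least_squares
a=np.deg2rad(15)
def rackT(p):
    M=R.from_euler('z',p[2]).as_matrix()@R.from_euler('y',a).as_matrix(); return M,np.array([p[0],p[1],.055])
def fr(p,pts): M,t=rackT(p); return np.array(pts)@M.T+t
if __name__=="__main__":
    px=lambda l,k,x,y:(np.array(l,float)+.5)/k-.5+[x,y]
    rods=[[-.1175,y,.009] for y in(.1155,.0385,-.0385,-.1155)]
    hood=[[.0725,.121,.047],[.0725,-.121,.047]]
    m=[("top",rods+hood,px([(48,453),(188,487),(328,520),(465,553),(113,117),(530,211)],4,320,180)),
       ("scene",rods[::-1]+hood[::-1],px([(79,80),(246,75),(418,66),(588,55),(50,465),(635,430)],6,200,185))]
    f=lambda p:np.concatenate([(proj(n,fr(p,w))-u).ravel() for n,w,u in m])
    r=least_squares(f,[.5,-.15,-.2],loss='soft_l1')
    print(r.x,np.rad2deg(r.x[2]));print(f(r.x).reshape(-1,2).round(1))
    c=[[-.031,.031,.032],[.031,.031,.032],[.031,-.031,.032],[-.031,-.031,.032]]
    mn=[("top",px([(185,85),(455,118),(412,380),(146,345)],10,200,250)),("scene",px([(137,143),(345,110),(400,275),(190,310)],10,355,180))]
    for n,u in mn: w=unp(n,u,.032);print(n,w.mean(0),np.linalg.norm(np.roll(w,-1,0)-w,axis=1), np.rad2deg(np.arctan2(*(np.roll(w,-1,0)-w)[:,1::-1].T)))
    # trays in rack: top rim corners at deck z=.032
    M,t=rackT(r.x)
    def onplane(n,u,z):
        K,tc,Mc=cal(n);d=np.c_[u,np.ones(len(u))]@np.linalg.inv(K).T@Mc.T
        o=(tc-t)@M;d=d@M;return o+d*((z-o[2])/d[:,2])[:,None]
    for nm,u in (("a",[(132,135),(242,157),(222,257),(113,238)]),("b",[(401,209),(514,237),(498,333),(385,319)])):
        w=onplane("top",px(u,4,320,180),.032);print(nm,w.round(4).tolist(),w.mean(0).round(4))
    w=onplane("scene",px([(88,310),(226,304),(235,440),(92,452)],6,200,185),.032);print("b",w.round(4).tolist(),w.mean(0))
    w=onplane("scene",px([(450,308),(590,300)],6,200,185),.032);print("a uphill",w.round(4).tolist())
E
python3 fit.py
```

```text
[ 0.5439159  -0.15655697 -0.21370405] -12.244339859037883
[[-0.8  0.1]
 [-0.6 -0.2]
 [-0.1 -0.1]
 [ 1.4 -0. ]
 [ 0.1 -2. ]
 [ 3.8 -1.1]
 [-0.7 -0.2]
 [ 0.2 -1. ]
 [ 0.2 -1.2]
 [ 0.3 -1. ]
 [ 0.4 -0.1]
 [-0.3 -0.5]]
top [0.50366968 0.21175508 0.032     ] [0.06277254 0.06042615 0.06149879 0.0599565 ] [-96.14443457 172.74404734  83.42852025  -6.04573276]
scene [0.50582204 0.21279247 0.032     ] [0.06215319 0.06039346 0.0614625  0.06064059] [ 84.76850551  -6.95139607 -94.98541817 173.70893439]
a [[0.0669, 0.1078, 0.032], [0.0686, 0.0453, 0.032], [0.0067, 0.0453, 0.032], [0.0033, 0.1055, 0.032]] [0.0364 0.0759 0.032 ]
b [[0.059, -0.0464, 0.032], [0.0575, -0.1101, 0.032], [-0.0007, -0.1086, 0.032], [-0.0075, -0.0474, 0.032]] [ 0.0271 -0.0781  0.032 ]
b [[0.0004, -0.1076, 0.032], [0.0016, -0.0488, 0.032], [0.0625, -0.0468, 0.032], [0.0638, -0.1068, 0.032]] [ 0.03206356 -0.07750324  0.032     ]
a uphill [[0.0097, 0.0468, 0.032], [0.01, 0.1071, 0.032]]
```

```bash
cat > go.py <<'E'
from fit import *
P=[.5439,-.1566,-.2137]
def Rtool(yaw,tilt=0): # jaw y along heading yaw; tilt 15deg => tool z = -deck z
    M=(R.from_euler('z',yaw)*R.from_euler('y',tilt)).as_matrix(); x,y,z=M.T
    return np.c_[np.cross(x,-z),x,-z]
def go(pos,Rm):
    s=read_state(); dp=np.array(pos)-s['tool_pos']; w=(R.from_matrix(Rm)*rq(s['tool_rot']).inv()).as_rotvec()
    print('t',round(s['time_s'],2),'F',np.round(s['wrist_force'],2),'op',round(s['opening'],3),'pos',s['tool_pos'].round(4))
    print('delta_mm',(dp*1e3).round(1),'deg',np.rad2deg(w).round(1)); print('POS',(dp/.4).round(4),'ROT',(np.rad2deg(w)/60).round(4))
E
python3 -c "
from go import *
go([.5047,.2123,.12],Rtool(np.deg2rad(-6)))"
```

```text
t 0.1 F [ 0.34 -0.22  0.12] op 1.0 pos [0.1662 0.654  0.2015]
delta_mm [ 338.5 -441.7  -81.5] deg [  0.   -0.1 -81.7]
POS [ 0.8464 -1.1044 -0.2039] ROT [ 6.0000e-04 -9.0000e-04 -1.3625e+00]
```

{"method": "servo_tool", "body": {
  "targets": [
    {"delta_pos":[0.4,-0.52,0.0],"rotation":[0,0,-0.6]},
    {"delta_pos":[0.4,-0.52,0.0],"rotation":[0,0,-0.6]},
    {"delta_pos":[0.4,-0.52,0.0],"rotation":[0,0,-0.6]},
    {"delta_pos":[0.4,-0.52,0.0],"rotation":[0,0,-0.6]},
    {"delta_pos":[0.4,-0.52,0.0],"rotation":[0,0,-0.6]}
  ],
  "grip": 0,
  "newtons": 20
}}

```text
time_s: 0.52
tool_pos: [0.2938, 0.4873, 0.2018]
tool_rot: [-0.0, 0.426, 0.905, -0.0]
wrist_force: [1.2, 0.6, 0.0]
opening: 0.999
```

```bash
python3 -c "
from go import *
go([.5047,.2123,.12],Rtool(np.deg2rad(-6)))"
```

```text
t 0.52 F [1.22 0.65 0.04] op 0.999 pos [0.2938 0.4873 0.2018]
delta_mm [ 210.9 -275.   -81.8] deg [  0.   -0.  -45.6]
POS [ 0.5272 -0.6876 -0.2046] ROT [ 3.000e-04 -3.000e-04 -7.601e-01]
```

{"method": "servo_tool", "body": {
  "targets": [
    {"delta_pos":[0.52,-0.68,-0.15],"rotation":[0,0,-0.7]},
    {"delta_pos":[0.52,-0.68,-0.15],"rotation":[0,0,-0.7]},
    {"delta_pos":[0.52,-0.68,-0.15],"rotation":[0,0,-0.7]},
    {"delta_pos":[0.52,-0.68,-0.15],"rotation":[0,0,-0.7]},
    {"delta_pos":[0.52,-0.68,-0.15],"rotation":[0,0,-0.7]}
  ]
}}

```text
time_s: 0.93
tool_pos: [0.4186, 0.3242, 0.1659]
tool_rot: [0.0, 0.683, 0.73, 0.0]
wrist_force: [1.5, 0.9, 0.2]
opening: 1.003
```

```bash
python3 -c "
from go import *
go([.5047,.2123,.12],Rtool(np.deg2rad(-6)))"
```

```text
t 0.93 F [1.54 0.92 0.19] op 1.003 pos [0.4186 0.3242 0.1659]
delta_mm [  86.1 -111.9  -45.9] deg [-0.   0.  -9.8]
POS [ 0.2153 -0.2798 -0.1147] ROT [-1.00e-04  1.00e-04 -1.63e-01]
```

{"method": "servo_tool", "body": {
  "targets": [
    {"delta_pos":[0.2,-0.26,-0.1],"rotation":[0,0,-0.16]},
    {"delta_pos":[0.2,-0.26,-0.1],"rotation":[0,0,-0.16]},
    {"delta_pos":[0.2,-0.26,-0.1],"rotation":[0,0,-0.16]},
    {"delta_pos":[0.2,-0.26,-0.1],"rotation":[0,0,-0.16]},
    {"delta_pos":[0.2,-0.26,-0.1],"rotation":[0,0,-0.16]}
  ]
}}

```text
time_s: 1.35
tool_pos: [0.4987, 0.2195, 0.1246]
tool_rot: [-0.0, 0.741, 0.671, -0.001]
wrist_force: [-0.1, -0.1, 0.0]
opening: 0.998
```

```bash
python3 -c "
from go import *
go([.5047,.2123,.05],Rtool(np.deg2rad(-6)))
t=read_camera('top');s=read_camera('scene')
crop(t,150,210,150,120,4,'pics/t1.png');crop(s,330,130,150,120,5,'pics/s1.png')"
```

```text
t 1.35 F [-0.06 -0.09  0.03] op 0.998 pos [0.4987 0.2195 0.1246]
delta_mm [  6.   -7.2 -74.6] deg [ 0.1 -0.1 -0.3]
POS [ 0.015  -0.0181 -0.1865] ROT [ 0.0011 -0.002  -0.0056]
```

View pics/s1.png

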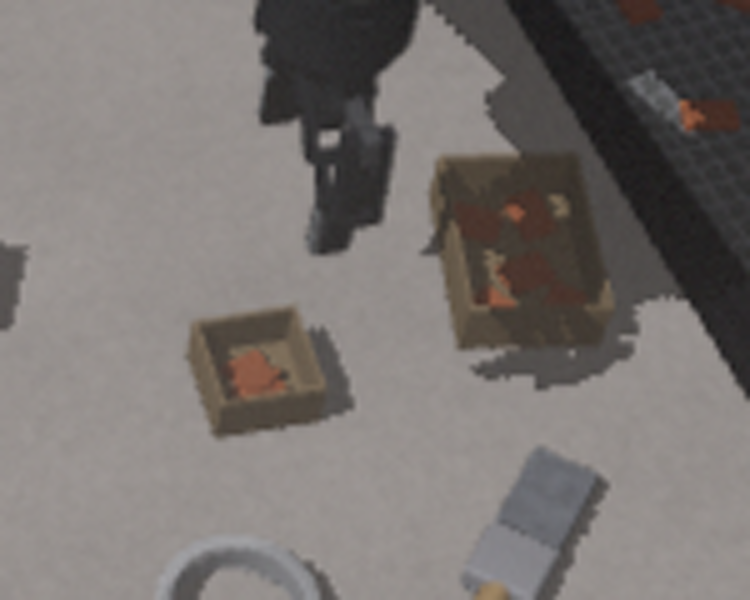

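View pics/t1.png

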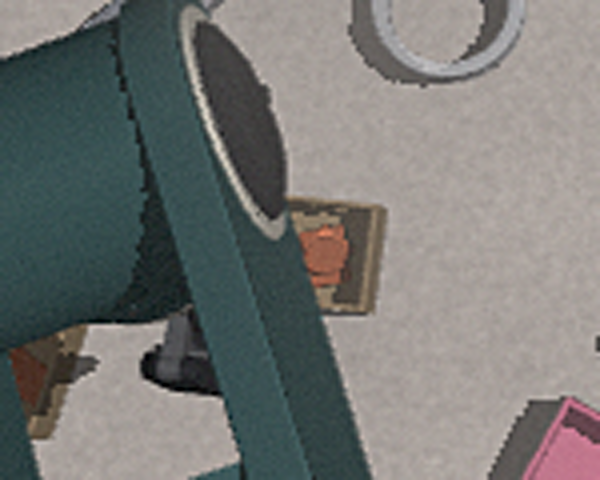

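```bash
python3 -c "
from go import *
s=read_state();print(s['tool_pos'],proj('scene',s['tool_pos']),proj('top',s['tool_pos']))
M=rq(s['tool_rot']).as_matrix()
for k in(-1,1):print(proj('scene',s['tool_pos']+M@[0,k*.0425,-.013]),proj('top',s['tool_pos']+M@[0,k*.0425,-.013]))
"
```

```text
[0.49774433 0.22207322 0.12609298] [[387.90581413 175.87120453]] [[214.93800871 272.53890024]]
[[384.20256032 160.993809  ]] [[210.48741773 292.75521986]]
[[393.11126415 184.77396491]] [[216.30412259 251.71500446]]
```

```bash
python3 -c "
from go import *
go([.5047,.2123,.05],Rtool(np.deg2rad(-6)))"
```

```text
t 1.45 F [-0.41  0.46  0.57] op 0.999 pos [0.4977 0.2221 0.1261]
delta_mm [  7.   -9.8 -76.1] deg [-0.  -0.  -0.5]
POS [ 0.0174 -0.0244 -0.1902] ROT [-0.0001 -0.0007 -0.0079]
```

{"method": "servo_tool", "body": {
  "targets": [
    {"delta_pos":[0.018,-0.025,-0.05],"rotation":[0,0,-0.008]},
    {"delta_pos":[0.018,-0.025,-0.1],"rotation":[0,0,-0.008]},
    {"delta_pos":[0.018,-0.025,-0.15],"rotation":[0,0,-0.008]},
    {"delta_pos":[0.018,-0.025,-0.19],"rotation":[0,0,-0.008]},
    {"delta_pos":[0.018,-0.025,-0.19],"rotation":[0,0,-0.008]}
  ]
}}

```text
time_s: 1.87
tool_pos: [0.5031, 0.2129, 0.0475]
tool_rot: [-0.001, 0.742, 0.67, -0.002]
wrist_force: [-1.4, 0.2, -0.1]
opening: 0.998
```

```bash
python3 -c "
from go import *
t=read_camera('top');s=read_camera('scene')
crop(t,180,230,100,80,6,'pics/t2.png');crop(s,340,150,100,80,6,'pics/s2.png')
go([.5047,.2123,.0],Rtool(np.deg2rad(-6)))"
```

```text
t 1.97 F [-1.1   0.17  0.99] op 0.999 pos [0.5046 0.2131 0.0509]
delta_mm [  0.1  -0.8 -50.9] deg [-0.  -0.  -0.1]
POS [ 0.0002 -0.0021 -0.1272] ROT [-0.0001 -0.0001 -0.0022]
```

View pics/s2.png

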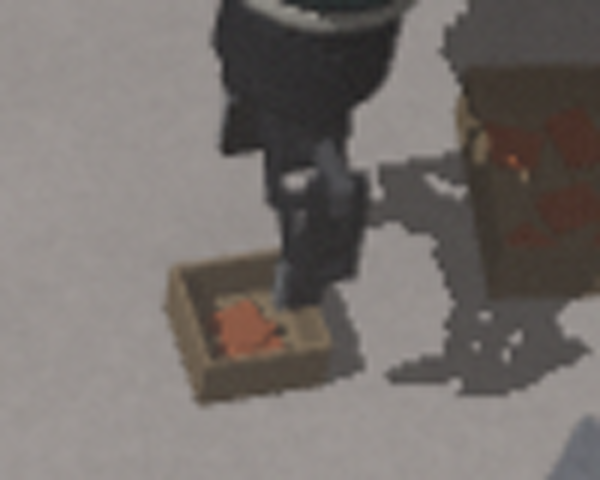

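```bash
python3 -c "
from go import *
s=read_state();M=rq(s['tool_rot']).as_matrix();p=s['tool_pos']
for k in(-1,1):print(k,p+M@[0,k*.0425,-.013],(proj('scene',p+M@[0,k*.0425,-.013])-[340,150])*6,(proj('top',p+M@[0,k*.0425,-.013])-[180,230])*6)
for k in(-1,1):print(k,(proj('scene',p+M@[k*.011,.0425,-.013])-[340,150])*6)
"
```

```text
-1 [0.46235827 0.21747352 0.06387482] [[232.43943808 188.93226634]] [[258.67095149 362.61636912]]
1 [0.54691274 0.20878203 0.06386185] [[281.42744794 329.71485735]] [[291.59225607 134.44961482]]
-1 [[258.22293199 333.25606874]]
1 [[304.59027214 326.18000848]]
```

View pics/t2.png

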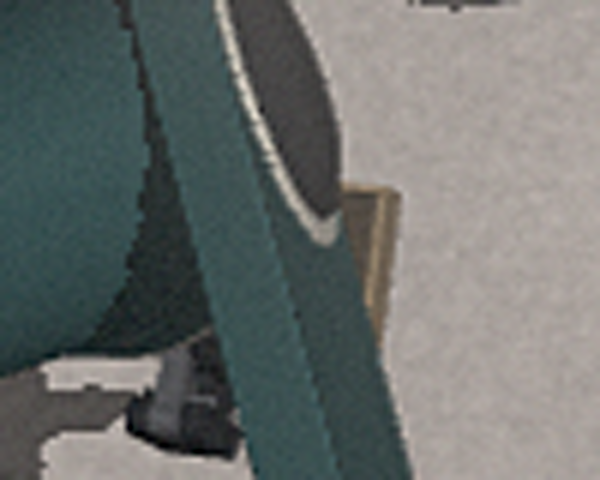

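```bash
python3 -c "
from h import *
s=read_camera('scene')
s=cv2.LUT(s,np.array([min(255,int(255*(i/255)**.5)) for i in range(256)],np.uint8))
crop(s,355,155,60,65,12,'pics/s3.png')
print(read_state()['tool_pos'])"
```

```text
[0.50521247 0.21309264 0.05166784]
```

View pics/s3.png

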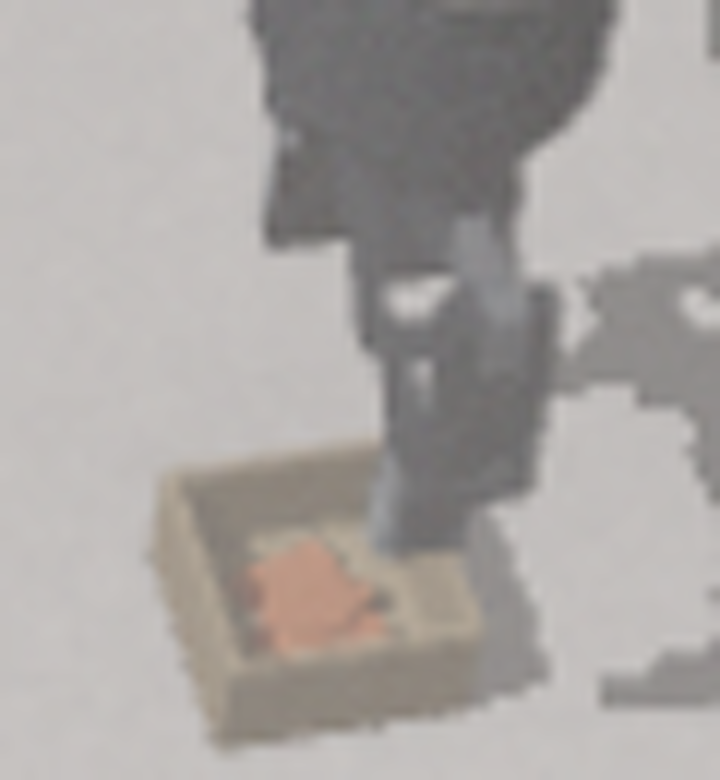

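```bash
python3 -c "
from go import *
s=read_state();M=rq(s['tool_rot']).as_matrix();p=s['tool_pos']
for k in(-1,1):
  for d in (.0425,.057):
    for z in(-.005,-.013,-.04,-.07):print(k,d,z,(proj('scene',p+M@np.array([[-.011,k*d,z],[.011,k*d,z]]).T.T[0])-[355,155])*12,(proj('scene',p+M@[.011,k*d,z])-[355,155])*12)
"
```

```text
-1 0.0425 -0.005 [[237.10263397 346.06086815]] [[326.61674473 332.86315342]]
-1 0.0425 -0.013 [[240.99552151 324.23077427]] [[330.9342641  311.00720078]]
-1 0.0425 -0.04 [[254.41608848 248.97243867]] [[345.81818179 235.66250126]]
-1 0.0425 -0.07 [[269.85897706 162.37355695]] [[362.94387624 148.96958008]]
-1 0.057 -0.005 [[221.35073485 299.90460411]] [[310.39582533 286.85898672]]
-1 0.057 -0.013 [[225.14629771 277.97468707]] [[314.61157572 264.90425536]]
-1 0.057 -0.04 [[238.22978292 202.38122285]] [[329.14293651 189.22801909]]
-1 0.057 -0.07 [[253.28180549 115.41398809]] [[345.85966385 102.17085871]]
1 0.0425 -0.005 [[333.09739839 627.34502678]] [[425.46310251 613.20141348]]
1 0.0425 -0.013 [[337.60176055 606.17686019]] [[430.41962    592.00061464]]
1 0.0425 -0.04 [[353.14164526 533.14745963]] [[447.51874857 518.86152337]]
1 0.0425 -0.07 [[371.0448851  449.01151538]] [[467.21706866 434.6047599 ]]
1 0.057 -0.005 [[350.1251108  677.23968288]] [[442.99543407 662.92487759]]
1 0.057 -0.013 [[354.74123224 656.19854621]] [[448.06867127 641.84983238]]
1 0.057 -0.04 [[370.66873546 583.59803582]] [[465.57271085 569.13523006]]
1 0.057 -0.07 [[389.02249152 499.93821556]] [[485.74181342 485.34952641]]
```

{"method": "servo_tool", "body": {
  "targets": [
    {"delta_pos":[0,0,0.03],"rotation":[0,0,0]},
    {"delta_pos":[0,0,0.03],"rotation":[0,0,0]},
    {"delta_pos":[0,0,0.03],"rotation":[0,0,0]},
    {"delta_pos":[0,0,0.03],"rotation":[0,0,0]},
    {"delta_pos":[0,0,0.03],"rotation":[0,0,0]}
  ],
  "grip": 1
}}

```text
time_s: 2.43
tool_pos: [0.5051, 0.2121, 0.0625]
tool_rot: [0.0, 0.743, 0.669, 0.0]
wrist_force: [0.0, 1.0, -0.8]
opening: 0.299
```

{"method": "servo_tool", "body": {
  "targets": [
    {"delta_pos":[0,0,0],"rotation":[0,0,0]},
    {"delta_pos":[0,0,0],"rotation":[0,0,0]},
    {"delta_pos":[0,0,0],"rotation":[0,0,0]},
    {"delta_pos":[0,0,0],"rotation":[0,0,0]},
    {"delta_pos":[0,0,0],"rotation":[0,0,0]}
  ]
}}

```text
time_s: 2.85
tool_pos: [0.5051, 0.2121, 0.0622]
tool_rot: [-0.0, 0.743, 0.669, -0.0]
wrist_force: [0.6, -0.8, -0.3]
opening: -0.001
```

```bash
python3 -c "
from go import *
s=read_camera('scene');t=read_camera('top')
L=np.array([min(255,int(255*(i/255)**.5)) for i in range(256)],np.uint8)
crop(cv2.LUT(s,L),355,155,60,65,12,'pics/s4.png')
crop(cv2.LUT(t,L),190,240,60,60,10,'pics/t4.png')
p=read_state()['tool_pos'];print(p,(proj('scene',p)-[355,155])*12,(proj('top',p)-[190,240])*10)"
```

```text
[0.50508623 0.21208202 0.06221457] [[328.64858738 463.21752185]] [[365.09168304 311.79880756]]
```

View pics/s4.png

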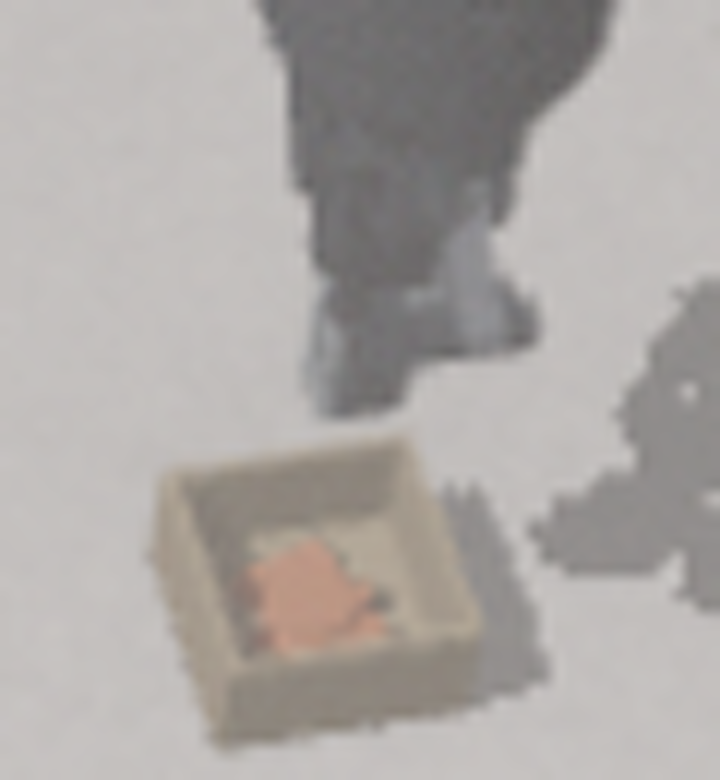

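View pics/t4.png

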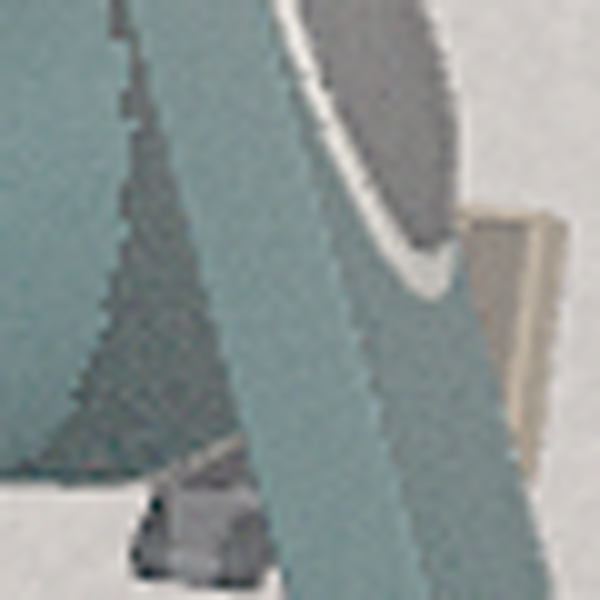

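```bash
python3 -c "
from go import *
print(read_state()['joint_positions'])
go([.41,.20,.03],Rtool(np.deg2rad(-6)))"
```

```text
[ 3.50951462e-01 -8.81458161e-02  1.87842285e+00  3.36430606e-05
  1.35137016e+00  4.54929080e-01]
t 2.95 F [0.07 0.47 0.49] op 0.001 pos [0.5051 0.2121 0.0622]
delta_mm [-95.1 -12.1 -32.2] deg [-0. -0. -0.]
POS [-0.2377 -0.0302 -0.0805] ROT [-0.     -0.0001 -0.0007]
```

{"method": "servo_tool", "body": {
  "targets": [
    {"delta_pos":[-0.08,-0.01,0],"rotation":[0,0,0]},
    {"delta_pos":[-0.16,-0.02,0],"rotation":[0,0,0]},
    {"delta_pos":[-0.24,-0.03,0],"rotation":[0,0,0]},
    {"delta_pos":[-0.24,-0.03,-0.04],"rotation":[0,0,0]},
    {"delta_pos":[-0.24,-0.03,-0.08],"rotation":[0,0,0]}
  ]
}}

```text
time_s: 3.37
tool_pos: [0.4088, 0.2004, 0.0313]
tool_rot: [0.001, 0.743, 0.67, 0.002]
wrist_force: [0.1, -0.1, -1.1]
opening: 0.001
```

{"method": "servo_tool", "body": {
  "targets": [
    {"delta_pos":[0,0,-0.01],"rotation":[0,0,0]},
    {"delta_pos":[0,0,-0.02],"rotation":[0,0,0]},
    {"delta_pos":[0,0,-0.03],"rotation":[0,0,0]},
    {"delta_pos":[0,0,-0.04],"rotation":[0,0,0]},
    {"delta_pos":[0,0,-0.05],"rotation":[0,0,0]}
  ]
}}

```text
time_s: 3.78
tool_pos: [0.4095, 0.2002, 0.0103]
tool_rot: [0.0, 0.743, 0.669, 0.0]
wrist_force: [-0.5, -0.3, 0.1]
opening: 0.001
```

```bash
python3 -c "
from go import *
s=read_camera('scene');t=read_camera('top')
L=np.array([min(255,int(255*(i/255)**.5)) for i in range(256)],np.uint8)
crop(cv2.LUT(s,L),345,125,60,70,10,'pics/s5.png')
crop(cv2.LUT(t,L),190,260,60,60,10,'pics/t5.png')
p=read_state()['tool_pos'];print(read_state()['wrist_force'],p,(proj('scene',p)-[345,125])*10,(proj('top',p)-[190,260])*10)"
```

```text
[-0.04709435  0.32049107 -0.51978618] [0.40897082 0.1999878  0.0097112 ] [[195.68711439 562.99401918]] [[449.51372001 544.36862866]]
```

View pics/s5.png

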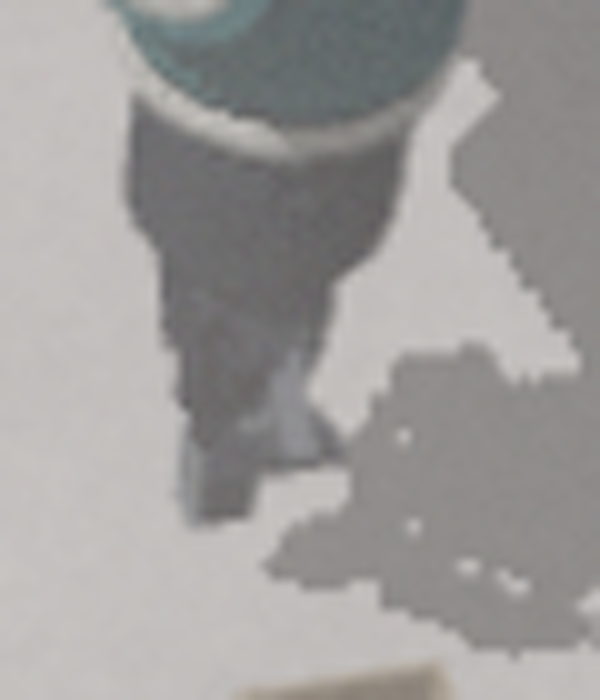

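View pics/t5.png

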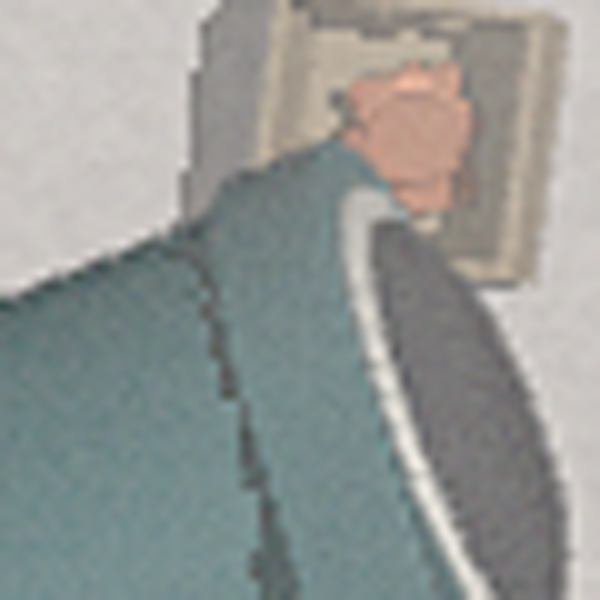

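{"method": "servo_tool", "body": {
  "targets": [
    {"delta_pos":[0,0,-0.005],"rotation":[0,0,0]},
    {"delta_pos":[0,0,-0.01],"rotation":[0,0,0]},
    {"delta_pos":[0,0,-0.0175],"rotation":[0,0,0]},
    {"delta_pos":[0,0,-0.0175],"rotation":[0,0,0]}
  ]
}}

```text
time_s: 4.22
tool_pos: [0.4089, 0.2, 0.0027]
tool_rot: [-0.0, 0.743, 0.669, -0.0]
wrist_force: [-0.6, 0.6, -0.0]
opening: 0.002
```

{"method": "servo_tool", "body": {
  "targets": [
    {"delta_pos":[0,0,-0.004],"rotation":[0,0,0]},
    {"delta_pos":[0,0,-0.008],"rotation":[0,0,0]},
    {"delta_pos":[0,0,-0.008],"rotation":[0,0,0]}
  ]
}}

```text
time_s: 4.47
tool_pos: [0.409, 0.2, -0.0003]
tool_rot: [-0.0, 0.743, 0.669, -0.0]
wrist_force: [-0.4, 0.5, 0.3]
opening: -0.004
```

{"method": "servo_tool", "body": {
  "targets": [
    {"delta_pos":[0,0,-0.006],"rotation":[0,0,0]},
    {"delta_pos":[0,0,-0.012],"rotation":[0,0,0]},
    {"delta_pos":[0,0,-0.012],"rotation":[0,0,0]}
  ]
}}

```text
time_s: 4.72
tool_pos: [0.4088, 0.2, -0.0053]
tool_rot: [-0.0, 0.743, 0.669, -0.0]
wrist_force: [0.2, -0.4, -1.1]
opening: -0.0
```

```bash
python3 -c "
from go import *
s=read_camera('scene')
L=np.array([min(255,int(255*(i/255)**.5)) for i in range(256)],np.uint8)
crop(cv2.LUT(s,L),345,125,60,70,10,'pics/s6.png')
p=read_state()['tool_pos'];print(read_state()['wrist_force'],p,(proj('scene',p)-[345,125])*10)"
```

```text
[ 0.46159321 -0.62130647 -0.2228823 ] [ 0.40893598  0.20000649 -0.00506002] [[190.87098012 594.72274011]]
```

View pics/s6.png

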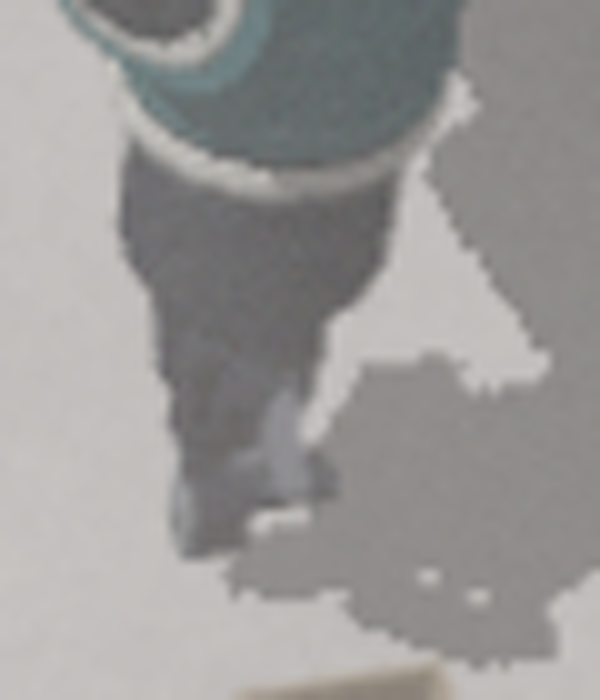

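{"method": "servo_tool", "body": {
  "targets": [
    {"delta_pos":[0,0,-0.005],"rotation":[0,0,0]},
    {"delta_pos":[0,0,-0.01],"rotation":[0,0,0]},
    {"delta_pos":[0,0,-0.01],"rotation":[0,0,0]}
  ]
}}

```text
time_s: 5.02
tool_pos: [0.4089, 0.2, -0.0092]
tool_rot: [-0.0, 0.743, 0.669, -0.0]
wrist_force: [-0.1, 0.2, -0.2]
opening: 0.001
```

{"method": "servo_tool", "body": {
  "targets": [
    {"delta_pos":[0,0,-0.005],"rotation":[0,0,0]},
    {"delta_pos":[0,0,-0.008],"rotation":[0,0,0]},
    {"delta_pos":[0,0,-0.008],"rotation":[0,0,0]}
  ]
}}

```text
time_s: 5.27
tool_pos: [0.409, 0.2, -0.0123]
tool_rot: [-0.0, 0.743, 0.669, -0.0]
wrist_force: [-0.3, 0.9, -0.9]
opening: -0.002
```

{"method": "servo_tool", "body": {
  "targets": [
    {"delta_pos":[0,0,-0.003],"rotation":[0,0,0]},
    {"delta_pos":[0,0,-0.006],"rotation":[0,0,0]},
    {"delta_pos":[0,0,-0.006],"rotation":[0,0,0]}
  ]
}}

```text
time_s: 5.52
tool_pos: [0.409, 0.2, -0.0146]
tool_rot: [-0.0, 0.743, 0.669, -0.0]
wrist_force: [0.4, 0.1, 0.0]
opening: -0.0
```

```bash
python3 -c "
from go import *
s=read_camera('scene')
L=np.array([min(255,int(255*(i/255)**.5)) for i in range(256)],np.uint8)
crop(cv2.LUT(s,L),345,145,50,50,14,'pics/s7.png')
p=read_state()['tool_pos'];print(read_state()['wrist_force'],p,(proj('scene',p)-[345,145])*14)"
```

```text
[ 0.60874312  0.02131189 -0.11909509] [ 0.40903452  0.20005477 -0.01446423] [[263.33669035 580.88386034]]
```

View pics/s7.png

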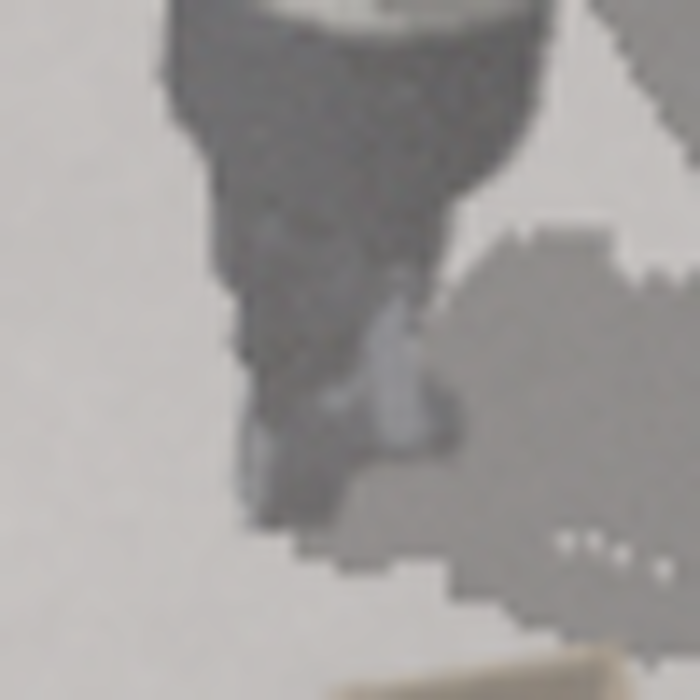

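{"method": "servo_tool", "body": {
  "targets": [
    {"delta_pos":[0,0,-0.003],"rotation":[0,0,0]},
    {"delta_pos":[0,0,-0.006],"rotation":[0,0,0]},
    {"delta_pos":[0,0,-0.006],"rotation":[0,0,0]}
  ]
}}

```text
time_s: 5.82
tool_pos: [0.409, 0.2, -0.017]
tool_rot: [-0.0, 0.743, 0.669, -0.0]
wrist_force: [-0.2, -0.1, -1.1]
opening: 0.001
```

{"method": "servo_tool", "body": {
  "targets": [
    {"delta_pos":[0,0,-0.003],"rotation":[0,0,0]},
    {"delta_pos":[0,0,-0.006],"rotation":[0,0,0]},
    {"delta_pos":[0,0,-0.006],"rotation":[0,0,0]}
  ]
}}

```text
time_s: 6.07
tool_pos: [0.409, 0.2, -0.0194]
tool_rot: [-0.0, 0.743, 0.669, -0.0]
wrist_force: [0.6, -0.1, 0.0]
opening: 0.005
```

{"method": "servo_tool", "body": {
  "targets": [
    {"delta_pos":[0,0,-0.002],"rotation":[0,0,0]},
    {"delta_pos":[0,0,-0.004],"rotation":[0,0,0]},
    {"delta_pos":[0,0,-0.004],"rotation":[0,0,0]}
  ]
}}

```text
time_s: 6.32
tool_pos: [0.409, 0.2001, -0.0209]
tool_rot: [-0.0, 0.743, 0.669, -0.0]
wrist_force: [-0.2, -0.2, 1.2]
opening: 0.0
```

{"method": "servo_tool", "body": {
  "targets": [
    {"delta_pos":[0,0,-0.002],"rotation":[0,0,0]},
    {"delta_pos":[0,0,-0.004],"rotation":[0,0,0]},
    {"delta_pos":[0,0,-0.004],"rotation":[0,0,0]}
  ]
}}

```text
time_s: 6.57
tool_pos: [0.409, 0.2, -0.0225]
tool_rot: [-0.0, 0.743, 0.669, -0.0]
wrist_force: [0.3, -0.0, 0.4]
opening: -0.002
```

```bash
python3 -c "
from go import *
s=read_camera('scene')
L=np.array([min(255,int(255*(i/255)**.5)) for i in range(256)],np.uint8)
crop(cv2.LUT(s,L),345,145,50,50,14,'pics/s8.png')
p=read_state()['tool_pos'];print(read_state()['wrist_force'],p,(proj('scene',p)-[345,145])*14)"
```

```text
[ 0.08293261 -0.52169152  0.38059748] [ 0.40902903  0.20006459 -0.02245757] [[259.79159311 604.40476818]]
```

View pics/s8.png

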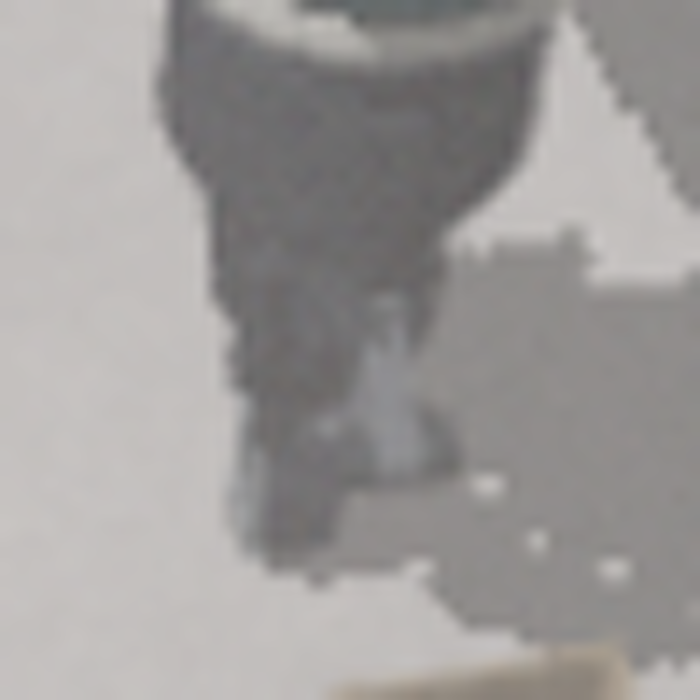

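{"method": "servo_tool", "body": {
  "targets": [
    {"delta_pos":[0,0,-0.002],"rotation":[0,0,0]},
    {"delta_pos":[0,0,-0.004],"rotation":[0,0,0]},
    {"delta_pos":[0,0,-0.004],"rotation":[0,0,0]}
  ]
}}

```text
time_s: 6.87
tool_pos: [0.409, 0.2, -0.0241]
tool_rot: [-0.0, 0.743, 0.669, -0.0]
wrist_force: [-0.3, 0.9, 0.1]
opening: 0.001
```

{"method": "servo_tool", "body": {
  "targets": [
    {"delta_pos":[0,0,-0.002],"rotation":[0,0,0]},
    {"delta_pos":[0,0,-0.004],"rotation":[0,0,0]},
    {"delta_pos":[0,0,-0.004],"rotation":[0,0,0]}
  ]
}}

```text
time_s: 7.12
tool_pos: [0.4091, 0.2, -0.0257]
tool_rot: [-0.0, 0.743, 0.669, -0.0]
wrist_force: [0.6, 1.3, 0.3]
opening: -0.002
```

{"method": "servo_tool", "body": {
  "targets": [
    {"delta_pos":[0,0,-0.002],"rotation":[0,0,0]},
    {"delta_pos":[0,0,-0.004],"rotation":[0,0,0]},
    {"delta_pos":[0,0,-0.004],"rotation":[0,0,0]}
  ]
}}

```text
time_s: 7.37
tool_pos: [0.409, 0.2001, -0.0273]
tool_rot: [-0.0, 0.743, 0.669, -0.0]
wrist_force: [-0.5, 0.3, -0.3]
opening: 0.001
```

{"method": "servo_tool", "body": {
  "targets": [
    {"delta_pos":[0,0,-0.002],"rotation":[0,0,0]},
    {"delta_pos":[0,0,-0.004],"rotation":[0,0,0]},
    {"delta_pos":[0,0,-0.004],"rotation":[0,0,0]}
  ]
}}

```text
time_s: 7.62
tool_pos: [0.409, 0.2, -0.0289]
tool_rot: [-0.0, 0.743, 0.669, -0.0]
wrist_force: [-0.3, -0.8, 0.1]
opening: 0.002
```

{"method": "servo_tool", "body": {
  "targets": [
    {"delta_pos":[0,0,-0.002],"rotation":[0,0,0]},
    {"delta_pos":[0,0,-0.004],"rotation":[0,0,0]},
    {"delta_pos":[0,0,-0.004],"rotation":[0,0,0]}
  ]
}}

```text
time_s: 7.87
tool_pos: [0.4092, 0.2001, -0.0291]
tool_rot: [-0.0, 0.743, 0.669, -0.0]
wrist_force: [-10.3, -5.1, 19.9]
opening: -0.001
```

```bash
python3 -c "
from go import *
s=read_camera('scene')
L=np.array([min(255,int(255*(i/255)**.5)) for i in range(256)],np.uint8)
crop(cv2.LUT(s,L),345,145,50,50,14,'pics/s9.png')
p=read_state()['tool_pos'];print(read_state()['wrist_force'],p,(proj('scene',p)-[345,145])*14)"
```

```text
[-10.89844696  -5.4540761   20.32724759] [ 0.40922935  0.20009793 -0.02914525] [[257.28282376 624.59972225]]
```

View pics/s9.png

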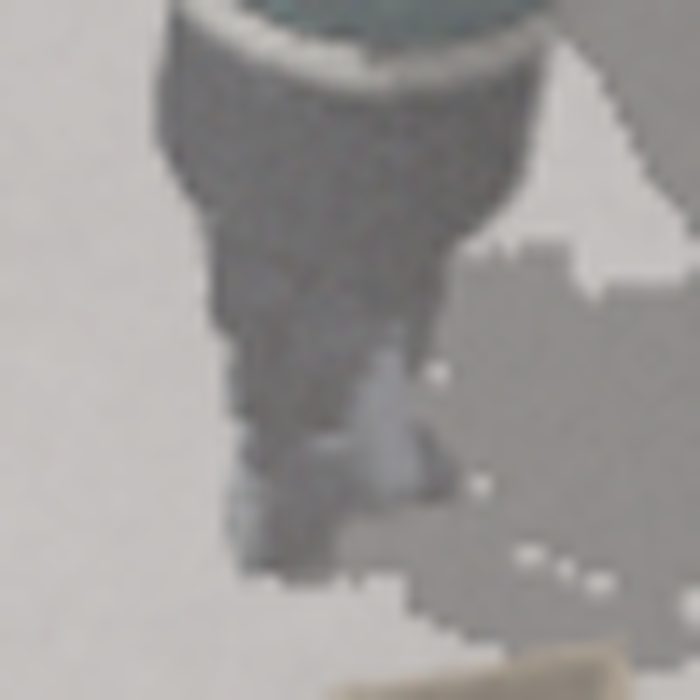

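{"method": "servo_tool", "body": {
  "targets": [
    {"delta_pos":[0,0,0.02],"rotation":[0,0,0]},
    {"delta_pos":[0,0,0.05],"rotation":[0,0,0]},
    {"delta_pos":[0,0,0.1],"rotation":[0,0,0]},
    {"delta_pos":[0,0,0.1],"rotation":[0,0,0]}
  ],
  "grip": 0
}}

```text
time_s: 8.25
tool_pos: [0.4107, 0.2008, 0.0136]
tool_rot: [0.001, 0.743, 0.669, 0.002]
wrist_force: [-0.0, -0.0, 1.4]
opening: 0.565
```

```bash
python3 -c "
from go import *
for u in [(245,577),(330,580),(285,578),(228,545),(278,560)]:
  print(u,unp('scene',(np.array(u)+.5)/14-.5+[345,145],0.0).round(4))
print(read_state()['wrist_force'],read_state()['joint_positions'])
"
```

```text
(245, 577) [[0.4156 0.1905 0.    ]]
(330, 580) [[0.4216 0.2076 0.    ]]
(285, 578) [[0.4183 0.1986 0.    ]]
(228, 545) [[0.4063 0.19   0.    ]]
(278, 560) [[0.4132 0.1989 0.    ]]
[-0.0276866  -0.03067222  1.3921618 ] [ 3.98879284e-01 -2.61428698e-01  2.11150632e+00  2.29853601e-05
  1.28700786e+00  5.02754542e-01]
```

```bash
python3 -c "
from go import *
go([.5035,.2123,.03],Rtool(np.deg2rad(-6)))
"
```

```text
t 8.25 F [-0.03 -0.03  1.39] op 0.565 pos [0.4107 0.2008 0.0136]
delta_mm [92.8 11.5 16.4] deg [-0.1  0.2 -0. ]
POS [0.232  0.0288 0.0409] ROT [-0.0017  0.004  -0.0008]
```

{"method": "servo_tool", "body": {
  "targets": [
    {"delta_pos":[0,0,0.07],"rotation":[0,0,0]},
    {"delta_pos":[0,0,0.07],"rotation":[0,0,0]},
    {"delta_pos":[0.08,0.01,0.07],"rotation":[0,0,0]},
    {"delta_pos":[0.16,0.02,0.07],"rotation":[0,0,0]},
    {"delta_pos":[0.236,0.03,0.07],"rotation":[0,0,0]}
  ]
}}

```text
time_s: 8.67
tool_pos: [0.5052, 0.2124, 0.0384]
tool_rot: [0.0, 0.743, 0.67, 0.001]
wrist_force: [0.1, 0.0, 0.2]
opening: 1.0
```

{"method": "servo_tool", "body": {
  "targets": [
    {"delta_pos":[0,0,0],"rotation":[0,0,0]},
    {"delta_pos":[0,0,0],"rotation":[0,0,0]}
  ]
}}

```text
time_s: 8.83
tool_pos: [0.5043, 0.212, 0.0373]
tool_rot: [-0.0, 0.743, 0.669, -0.0]
wrist_force: [0.4, -0.1, -0.5]
opening: 1.0
```

```bash
python3 -c "
from go import *
s=read_camera('scene')
L=np.array([min(255,int(255*(i/255)**.5)) for i in range(256)],np.uint8)
crop(cv2.LUT(s,L),355,155,60,65,12,'pics/s10.png')
go([.5035,.2123,-.027],Rtool(np.deg2rad(-6)))
"
```

```text
t 8.88 F [-1.7  -0.25  0.4 ] op 0.994 pos [0.5034 0.212  0.0374]
delta_mm [  0.1   0.3 -64.4] deg [ 0. -0. -0.]
POS [ 0.0002  0.0008 -0.161 ] ROT [ 0.0002 -0.0008 -0.0005]
```

View pics/s10.png

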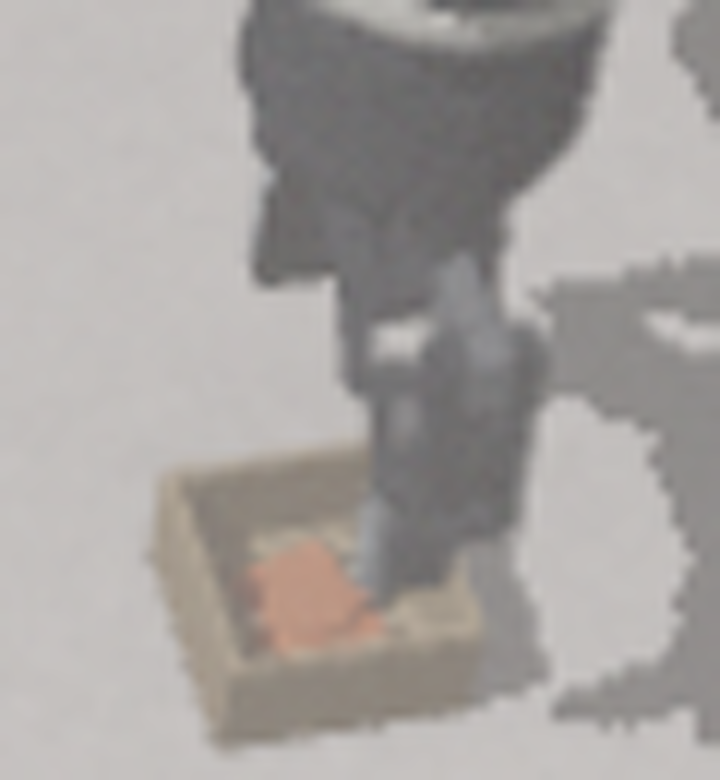

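{"method": "servo_tool", "body": {
  "targets": [
    {"delta_pos":[0,0,-0.03],"rotation":[0,0,0]},
    {"delta_pos":[0,0,-0.06],"rotation":[0,0,0]},
    {"delta_pos":[0,0,-0.08],"rotation":[0,0,0]},
    {"delta_pos":[0,0,-0.1],"rotation":[0,0,0]},
    {"delta_pos":[0,0,-0.1],"rotation":[0,0,0]}
  ]
}}

```text
time_s: 9.3
tool_pos: [0.5022, 0.2117, -0.0046]
tool_rot: [-0.0, 0.743, 0.669, -0.001]
wrist_force: [0.0, 1.2, -0.1]
opening: 0.999
```

{"method": "servo_tool", "body": {
  "targets": [
    {"delta_pos":[0,0,-0.02],"rotation":[0,0,0]},
    {"delta_pos":[0,0,-0.04],"rotation":[0,0,0]},
    {"delta_pos":[0,0,-0.05],"rotation":[0,0,0]},
    {"delta_pos":[0,0,-0.06],"rotation":[0,0,0]},
    {"delta_pos":[0,0,-0.06],"rotation":[0,0,0]}
  ]
}}

```text
time_s: 9.72
tool_pos: [0.5031, 0.2119, -0.0273]
tool_rot: [-0.0, 0.743, 0.669, -0.0]
wrist_force: [-0.8, -0.7, -0.3]
opening: 0.997
```

```bash
python3 -c "
from go import *
s=read_camera('scene')
L=np.array([min(255,int(255*(i/255)**.5)) for i in range(256)],np.uint8)
crop(cv2.LUT(s,L),355,155,60,65,12,'pics/s11.png')
go([.5035,.2123,-.027],Rtool(np.deg2rad(-6)))
"
```

```text
t 9.77 F [ 0.51 -0.25  0.15] op 1.0 pos [ 0.5033  0.212  -0.0267]
delta_mm [ 0.2  0.3 -0.3] deg [ 0. -0. -0.]
POS [ 0.0004  0.0007 -0.0007] ROT [ 0.0002 -0.0006 -0.0007]
```

View pics/s11.png

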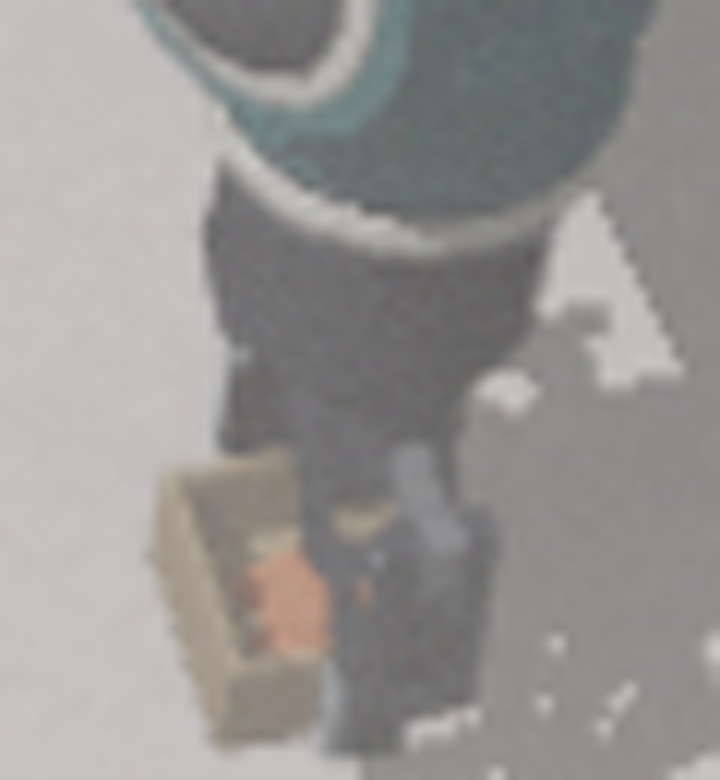

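{"method": "servo_tool", "body": {
  "targets": [
    {"delta_pos":[0,0,0],"rotation":[0,0,0]},
    {"delta_pos":[0,0,0],"rotation":[0,0,0]},
    {"delta_pos":[0,0,0],"rotation":[0,0,0]},
    {"delta_pos":[0,0,0],"rotation":[0,0,0]},
    {"delta_pos":[0,0,0],"rotation":[0,0,0]}
  ],
  "grip": 1,
  "newtons": 25
}}

```text
time_s: 10.18
tool_pos: [0.5038, 0.2122, -0.0258]
tool_rot: [0.0, 0.743, 0.669, 0.0]
wrist_force: [0.0, 0.2, 4.8]
opening: 0.72
```

{"method": "servo_tool", "body": {
  "targets": [
    {"delta_pos":[0,0,0.01],"rotation":[0,0,0]},
    {"delta_pos":[0,0,0.03],"rotation":[0,0,0]},
    {"delta_pos":[0,0,0.06],"rotation":[0,0,0]},
    {"delta_pos":[0,0,0.1],"rotation":[0,0,0]},
    {"delta_pos":[0,0,0.15],"rotation":[0,0,0]}
  ]
}}

```text
time_s: 10.6
tool_pos: [0.503, 0.2119, 0.0345]
tool_rot: [-0.0, 0.743, 0.669, -0.0]
wrist_force: [-1.0, -0.1, -2.2]
opening: 0.721
```

```bash
python3 -c "
from go import *
s=read_camera('scene')
L=np.array([min(255,int(255*(i/255)**.5)) for i in range(256)],np.uint8)
crop(cv2.LUT(s,L),345,135,70,75,10,'pics/s12.png')
go([.5035,.2123,.03],Rtool(np.deg2rad(-6)))
"
```

```text
t 10.65 F [1.83 1.1  5.02] op 0.722 pos [0.505  0.2126 0.0394]
delta_mm [-1.5 -0.3 -9.4] deg [-0.1  0.2 -0. ]
POS [-0.0037 -0.0008 -0.0234] ROT [-0.0014  0.0039 -0.0008]
```

View pics/s12.png

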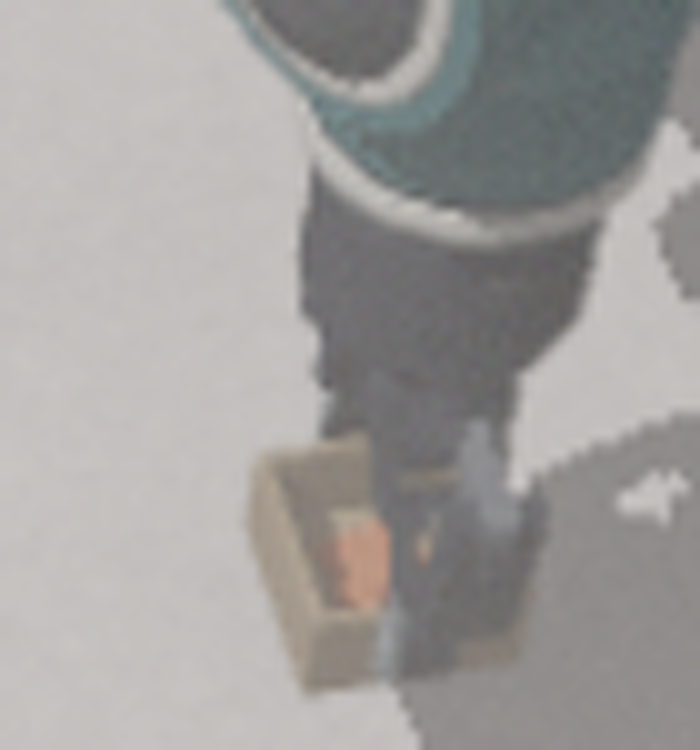

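```bash
cat > fit2.py <<'E'
from fit import *
px=lambda l,k,x,y:(np.array(l,float)+.5)/k-.5+[x,y]
t=cv2.imread("pics/top0.png");s=cv2.imread("pics/scene0.png")
rods=[[-.1175,y,.009] for y in(.1155,.0385,-.0385,-.1155)]
hs=[[.0725,-.121,.047],[.0725,.121,.047]]
m=[("top",rods,px([(48,453),(188,487),(328,520),(465,553)],4,320,180)),
   ("scene",rods[::-1],px([(79,80),(246,75),(418,66),(588,55)],6,200,185)),
   ("scene",hs,px([(50,465),(635,430)],6,200,185))]
f=lambda p:np.concatenate([(proj(n,fr(p,w))-u).ravel() for n,w,u in m])
r=least_squares(f,[.5,-.15,-.2]);print(r.x,f(r.x).reshape(-1,2).round(1).tolist())
P=r.x
for n,img,x,y,w,h,k in(("top",t,320,180,150,150,4),("scene",s,200,185,120,105,6)):
    c=cv2.resize(img[y:y+h,x:x+w],None,fx=k,fy=k,interpolation=cv2.INTER_CUBIC)
    for yy in(.1155,.0385,-.0385,-.1155):
        q=(proj(n,fr(P,[[-.1175,yy,.009],[.07,yy,.009]]))-[x,y])*k+k/2
        cv2.line(c,*[tuple(int(v) for v in a) for a in q],(0,255,0),1)
    q=(proj(n,fr(P,[[.0725,.121,.047],[.0725,-.121,.047],[.1175,-.121,.047],[.1175,.121,.047]]))-[x,y])*k+k/2
    cv2.polylines(c,[q.astype(int)],True,(0,255,255),1)
    cv2.imwrite(f"pics/ov_{n}.png",c)
E
python3 fit2.py
```

```text
[ 0.54457789 -0.1570796  -0.21734104] [[-0.7, -0.5], [-0.5, -0.6], [-0.0, -0.4], [1.4, -0.2], [-0.7, -0.1], [0.3, -0.9], [0.2, -0.9], [0.3, -0.7], [0.1, 0.0], [-0.5, -0.1]]
```

View pics/ov_top.png

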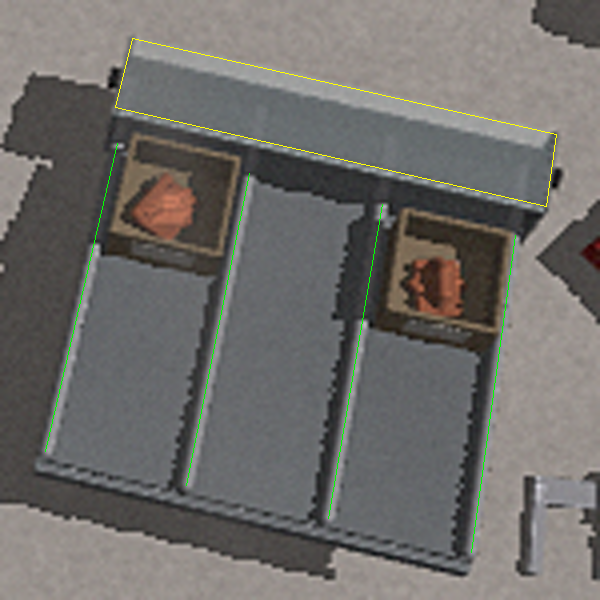

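View pics/ov_scene.png

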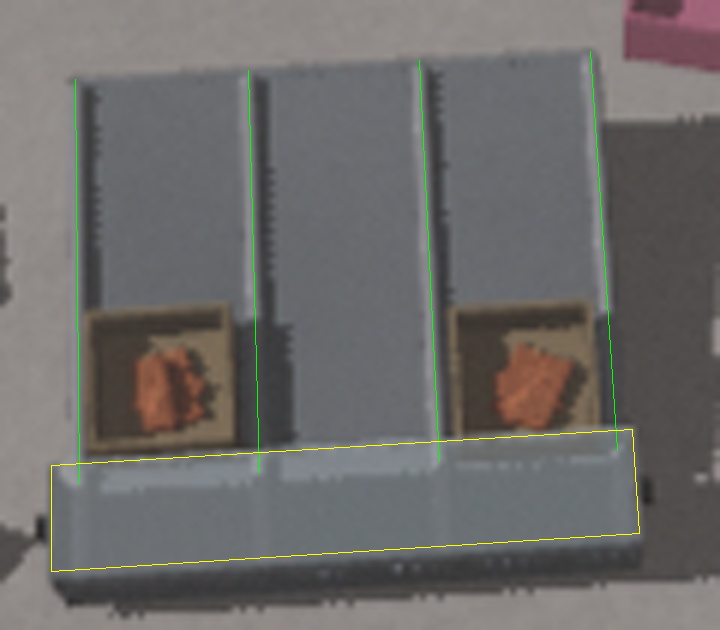

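```bash
sed -i 's/^P=.*/P=[.5446,-.157,-.2173]/' go.py; cat >> go.py <<'E'
def rk(x,y,h,off=.0265): # reported TCP for held underside at rack x,y,h
    M,t=rackT(P); return fr(P,[[x,y,h-off]])[0]
RT=Rtool(P[2],a)
def inr(): 
    s=read_state();M,t=rackT(P);print('rack xyz of reported TCP',((s['tool_pos']-t)@M).round(4),'F in rack',(np.array(s['wrist_force'])@M).round(2))
E
python3 -c "
from go import *
print(rk(-.06,0,.05),Rtool(P[2],a)[:,2])
go(rk(-.06,0,.05),RT)"
```

```text
[ 0.4939466  -0.14581643  0.0932284 ] [-0.25273243  0.05579981 -0.96592583]
t 10.65 F [1.83 1.1  5.02] op 0.722 pos [0.505  0.2126 0.0394]
delta_mm [ -11.  -358.5   53.9] deg [ 2.3 15.1 -6.4]
POS [-0.0276 -0.8961  0.1347] ROT [ 0.0388  0.2509 -0.1074]
```

{"method": "servo_tool", "body": {
  "targets": [
    {"delta_pos":[0,-0.03,0.04],"rotation":[0.003,0.02,-0.01]},
    {"delta_pos":[0,-0.08,0.08],"rotation":[0.006,0.04,-0.02]},
    {"delta_pos":[0,-0.14,0.12],"rotation":[0.01,0.06,-0.03]},
    {"delta_pos":[-0.005,-0.2,0.15],"rotation":[0.013,0.08,-0.04]},
    {"delta_pos":[-0.01,-0.26,0.17],"rotation":[0.015,0.1,-0.05]}
  ]
}}

```text
time_s: 11.07
tool_pos: [0.4998, 0.1072, 0.1043]
tool_rot: [-0.041, 0.759, 0.649, -0.033]
wrist_force: [0.7, -0.4, -1.3]
opening: 0.722
```

{"method": "servo_tool", "body": {
  "targets": [
    {"delta_pos":[0,-0.06,0],"rotation":[0.004,0.02,-0.01]},
    {"delta_pos":[0,-0.12,0],"rotation":[0.008,0.05,-0.02]},
    {"delta_pos":[-0.005,-0.18,0],"rotation":[0.012,0.08,-0.03]},
    {"delta_pos":[-0.01,-0.24,0],"rotation":[0.016,0.11,-0.04]},
    {"delta_pos":[-0.015,-0.3,0],"rotation":[0.02,0.13,-0.05]}
  ]
}}

```text
time_s: 11.48
tool_pos: [0.4935, -0.0131, 0.1027]
tool_rot: [-0.094, 0.771, 0.625, -0.077]
wrist_force: [0.3, 0.1, -0.4]
opening: 0.72
```

```bash
python3 -c "
from go import *
go(rk(-.06,0,.05),RT)"
```

```text
t 11.48 F [ 0.3   0.1  -0.41] op 0.72 pos [ 0.4935 -0.0131  0.1027]
delta_mm [   0.5 -132.7   -9.5] deg [ 0.3  1.  -0.5]
POS [ 0.0012 -0.3317 -0.0237] ROT [ 0.0054  0.0159 -0.0075]
```

{"method": "servo_tool", "body": {
  "targets": [
    {"delta_pos":[0,-0.06,0],"rotation":[0.001,0.004,-0.002]},
    {"delta_pos":[0,-0.12,0],"rotation":[0.002,0.008,-0.004]},
    {"delta_pos":[0,-0.18,0],"rotation":[0.003,0.012,-0.006]},
    {"delta_pos":[0,-0.25,0],"rotation":[0.004,0.016,-0.007]},
    {"delta_pos":[0.002,-0.32,0],"rotation":[0.005,0.016,-0.007]}
  ]
}}

```text
time_s: 11.9
tool_pos: [0.4942, -0.1412, 0.1027]
tool_rot: [-0.101, 0.773, 0.621, -0.082]
wrist_force: [0.3, 0.7, -1.0]
opening: 0.724
```

{"method": "servo_tool", "body": {
  "targets": [
    {"delta_pos":[0,0,0],"rotation":[0,0,0]},
    {"delta_pos":[0,0,0],"rotation":[0,0,0]}
  ]
}}

```text
time_s: 12.07
tool_pos: [0.4943, -0.141, 0.1024]
tool_rot: [-0.101, 0.773, 0.621, -0.081]
wrist_force: [0.1, 1.7, -0.9]
opening: 0.722
```

```bash
python3 -c "
from go import *
inr();go(rk(-.06,0,.05),RT)
L=np.array([min(255,int(255*(i/255)**.5)) for i in range(256)],np.uint8)
crop(cv2.LUT(read_camera('scene'),L),195,150,120,120,6,'pics/s13.png')
crop(cv2.LUT(read_camera('top'),L),310,180,160,150,4,'pics/t13.png')"
```

```text
rack xyz of reported TCP [-0.0631  0.0048  0.0322] F in rack [-0.04  1.65 -0.97]
t 12.07 F [ 0.07  1.68 -0.92] op 0.722 pos [ 0.4943 -0.141   0.1024]
delta_mm [-0.4 -4.8 -9.2] deg [0.1 0.1 0.1]
POS [-0.0009 -0.0121 -0.023 ] ROT [0.0009 0.0012 0.0009]
```

View pics/s13.png

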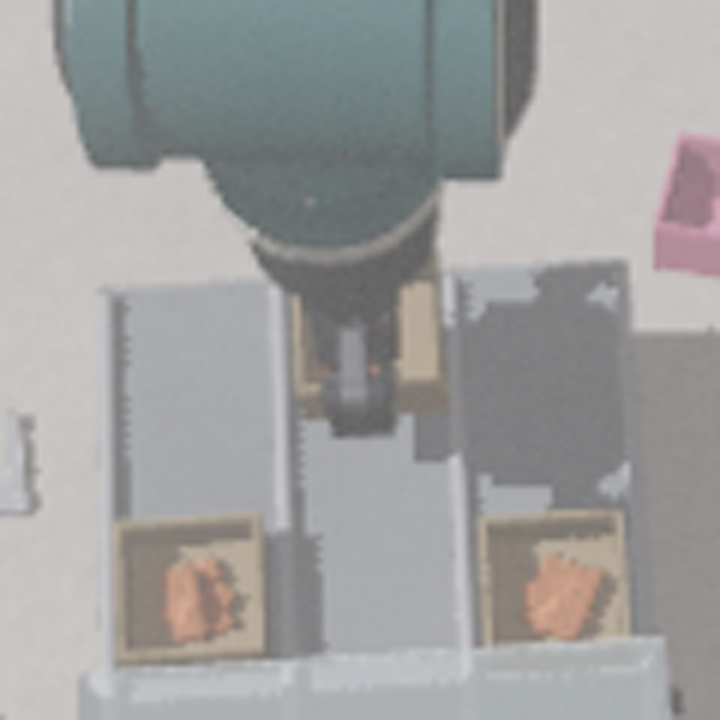

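View pics/t13.png

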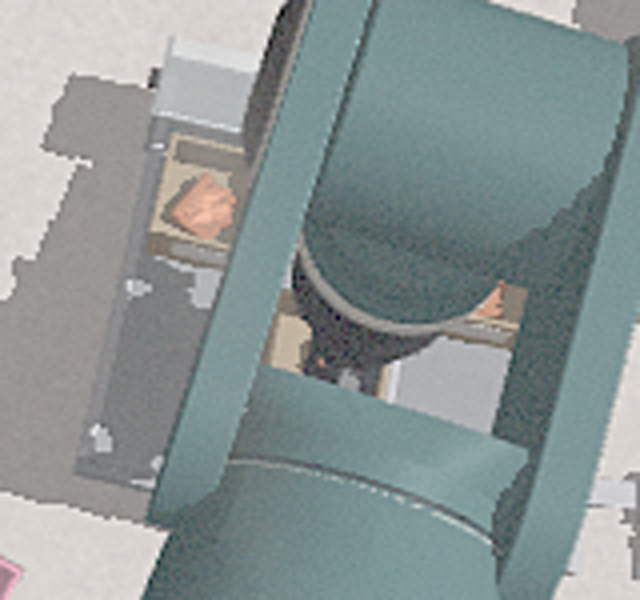

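```bash
python3 -c "
from go import *
s=read_state();M,t=rackT(P);c=(s['tool_pos']-t)@M
for dx in(-.031,.031):
  for dy in(-.031,.031):
    for h in(.0265,.0585):print(dx,dy,h,((proj('scene',fr(P,[[c[0]+dx,c[1]+dy,c[2]+h]]))-[195,150])*6+3).round(0))
"
python3 -c "
import cv2
i=cv2.imread('pics/s13.png')[220:460,260:480];cv2.imwrite('pics/s13b.png',cv2.resize(i,None,fx=3,fy=3))"
```

```text
-0.031 -0.031 0.0265 [[299. 283.]]
-0.031 -0.031 0.0585 [[291. 252.]]
-0.031 0.031 0.0265 [[443. 275.]]
-0.031 0.031 0.0585 [[439. 244.]]
0.031 -0.031 0.0265 [[303. 417.]]
0.031 -0.031 0.0585 [[295. 390.]]
0.031 0.031 0.0265 [[449. 409.]]
0.031 0.031 0.0585 [[445. 381.]]
```

View pics/s13b.png

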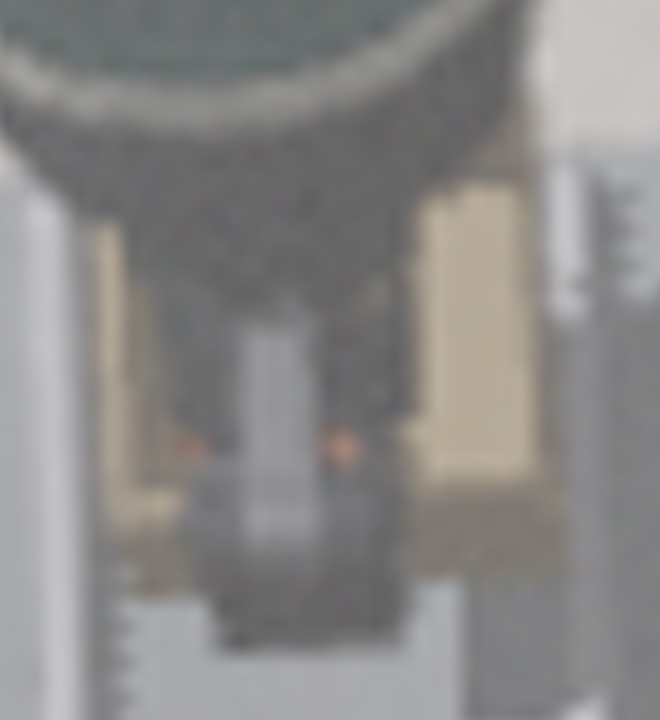

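```bash
python3 -c "
from go import *
go(rk(-.06,0.0005,.012),RT)"
```

```text
t 12.17 F [-0.26  0.75 -0.91] op 0.718 pos [ 0.4943 -0.1396  0.1022]
delta_mm [ -9.9  -3.6 -45.7] deg [ 0.   0.1 -0.1]
POS [-0.0247 -0.009  -0.1142] ROT [ 0.0006  0.0011 -0.0009]
```

{"method": "servo_tool", "body": {
  "targets": [
    {"delta_pos":[-0.005,-0.009,-0.02],"rotation":[0,0,0]},
    {"delta_pos":[-0.01,-0.009,-0.05],"rotation":[0,0,0]},
    {"delta_pos":[-0.02,-0.009,-0.08],"rotation":[0,0,0]},
    {"delta_pos":[-0.025,-0.009,-0.115],"rotation":[0,0,0]},
    {"delta_pos":[-0.025,-0.009,-0.115],"rotation":[0,0,0]}
  ]
}}

```text
time_s: 12.58
tool_pos: [0.4823, -0.1427, 0.0519]
tool_rot: [-0.103, 0.772, 0.621, -0.083]
wrist_force: [-0.2, 0.4, -1.3]
opening: 0.724
```

{"method": "servo_tool", "body": {
  "targets": [
    {"delta_pos":[0,0,0],"rotation":[0,0,0]},
    {"delta_pos":[0,0,0],"rotation":[0,0,0]}
  ]
}}

```text
time_s: 12.75
tool_pos: [0.4844, -0.1435, 0.0558]
tool_rot: [-0.101, 0.773, 0.621, -0.082]
wrist_force: [-0.5, -0.0, -1.2]
opening: 0.72
```

```bash
python3 -c "
from go import *
L=np.array([min(255,int(255*(i/255)**.5)) for i in range(256)],np.uint8)
crop(cv2.LUT(read_camera('scene'),L),230,190,50,40,15,'pics/s14.png')
s=read_state();M,t=rackT(P);c=(s['tool_pos']-t)@M
for dy in(-.031,.031):
    for h in(.0265,.0585):print(dy,h,((proj('scene',fr(P,[[c[0]+.031,c[1]+dy,c[2]+h]]))-[230,190])*15+7).round(0))
inr();go(rk(-.06,0.0005,.0),RT)"
```

```text
-0.031 0.0265 [[226. 557.]]
-0.031 0.0585 [[207. 494.]]
0.031 0.0265 [[580. 537.]]
0.031 0.0585 [[569. 473.]]
rack xyz of reported TCP [-0.0596  0.0002 -0.0148] F in rack [ 0.22  0.26 -0.84]
t 12.8 F [ 0.06  0.25 -0.87] op 0.721 pos [ 0.4846 -0.1436  0.0561]
delta_mm [ -3.2   1.  -11.2] deg [ 0.1  0.1 -0.1]
POS [-0.008   0.0025 -0.0279] ROT [ 0.0009  0.0012 -0.0012]
```

View pics/s14.png

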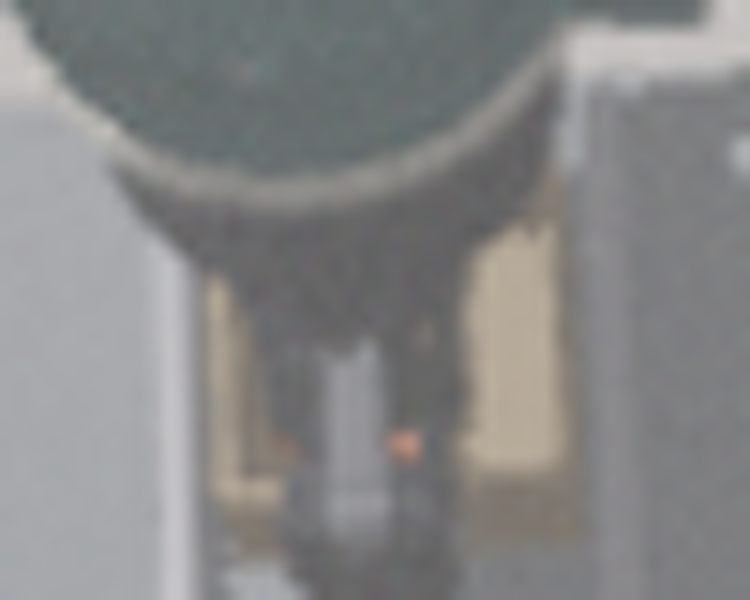

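{"method": "servo_tool", "body": {
  "targets": [
    {"delta_pos":[-0.002,0.001,-0.006],"rotation":[0,0,0]},
    {"delta_pos":[-0.003,0.002,-0.012],"rotation":[0,0,0]},
    {"delta_pos":[-0.005,0.002,-0.018],"rotation":[0,0,0]},
    {"delta_pos":[-0.006,0.002,-0.022],"rotation":[0,0,0]},
    {"delta_pos":[-0.006,0.002,-0.022],"rotation":[0,0,0]}
  ]
}}

```text
time_s: 13.22
tool_pos: [0.4816, -0.1426, 0.0464]
tool_rot: [-0.101, 0.773, 0.621, -0.082]
wrist_force: [-0.3, 0.2, -2.9]
opening: 0.721
```

{"method": "servo_tool", "body": {
  "targets": [
    {"delta_pos":[-0.0005,0,-0.002],"rotation":[0,0,0]},
    {"delta_pos":[-0.001,0,-0.004],"rotation":[0,0,0]},
    {"delta_pos":[-0.001,0,-0.004],"rotation":[0,0,0]}
  ]
}}

```text
time_s: 13.47
tool_pos: [0.4815, -0.1428, 0.0452]
tool_rot: [-0.101, 0.773, 0.621, -0.082]
wrist_force: [-0.1, -0.2, 0.1]
opening: 0.724
```

```bash
python3 -c "
from go import *
inr();go(rk(-.06,0.0005,.0),RT)"
```

```text
rack xyz of reported TCP [-0.06    0.0003 -0.0262] F in rack [-0.05 -0.21  0.07]
t 13.47 F [-0.07 -0.2   0.08] op 0.724 pos [ 0.4815 -0.1428  0.0452]
delta_mm [-0.1  0.2 -0.3] deg [ 0.   0.  -0.1]
POS [-0.0002  0.0005 -0.0006] ROT [ 0.0007  0.0006 -0.001 ]
```

{"method": "servo_tool", "body": {
  "targets": [
    {"delta_pos":[-0.0005,0,-0.002],"rotation":[0,0,0]},
    {"delta_pos":[-0.0008,0,-0.003],"rotation":[0,0,0]},
    {"delta_pos":[-0.0008,0,-0.003],"rotation":[0,0,0]}
  ]
}}

```text
time_s: 13.72
tool_pos: [0.4815, -0.1428, 0.0451]
tool_rot: [-0.101, 0.773, 0.621, -0.082]
wrist_force: [-2.2, 2.5, 9.2]
opening: 0.72
```

```bash
python3 -c "
from go import *
inr()"
```

```text
rack xyz of reported TCP [-0.0599  0.0003 -0.0263] F in rack [-4.98  2.    8.19]
```

{"method": "servo_tool", "body": {
  "targets": [
    {"delta_pos":[0.0005,0,0.002],"rotation":[0,0,0]},
    {"delta_pos":[0.0005,0,0.002],"rotation":[0,0,0]},
    {"delta_pos":[0.0005,0,0.002],"rotation":[0,0,0]},
    {"delta_pos":[0.0005,0,0.002],"rotation":[0,0,0]}
  ],
  "grip": 0
}}

```text
time_s: 14.05
tool_pos: [0.4813, -0.1427, 0.0447]
tool_rot: [-0.101, 0.773, 0.621, -0.082]
wrist_force: [-0.2, -0.4, -1.0]
opening: 1.001
```

```bash
python3 -c "
from go import *
inr();go(rk(-.06,0.0005,.07),RT)"
```

```text
rack xyz of reported TCP [-0.06    0.0003 -0.0267] F in rack [ 0.17 -0.39 -1.  ]
t 14.05 F [-0.18 -0.36 -1.01] op 1.001 pos [ 0.4813 -0.1427  0.0447]
delta_mm [17.8 -3.8 67.8] deg [ 0.   0.  -0.1]
POS [ 0.0444 -0.0094  0.1695] ROT [ 0.0007  0.0005 -0.0011]
```

{"method": "servo_tool", "body": {
  "targets": [
    {"delta_pos":[0.004,-0.001,0.015],"rotation":[0,0,0]},
    {"delta_pos":[0.01,-0.002,0.04],"rotation":[0,0,0]},
    {"delta_pos":[0.02,-0.004,0.08],"rotation":[0,0,0]},
    {"delta_pos":[0.032,-0.007,0.125],"rotation":[0,0,0]},
    {"delta_pos":[0.044,-0.009,0.17],"rotation":[0,0,0]}
  ]
}}

```text
time_s: 14.47
tool_pos: [0.4994, -0.1464, 0.1146]
tool_rot: [-0.101, 0.773, 0.621, -0.082]
wrist_force: [-0.5, -0.7, 0.1]
opening: 0.999
```

```bash
python3 -c "
from go import *
L=np.array([min(255,int(255*(i/255)**.5)) for i in range(256)],np.uint8)
crop(cv2.LUT(read_camera('scene'),L),195,150,120,120,6,'pics/s15.png')
inr();go(rk(-.13,0.0,.07,0.029),RT)"
```

```text
rack xyz of reported TCP [-0.0594  0.0005  0.0496] F in rack [-1.12 -0.57  4.67]
t 14.52 F [ 0.   -0.58  4.8 ] op 1.006 pos [ 0.5012 -0.1469  0.1183]
delta_mm [-68.8  14.7   9.9] deg [ 0.1  0.3 -0.1]
POS [-0.1721  0.0368  0.0248] ROT [ 0.0021  0.0051 -0.0011]
```

View pics/s15.png

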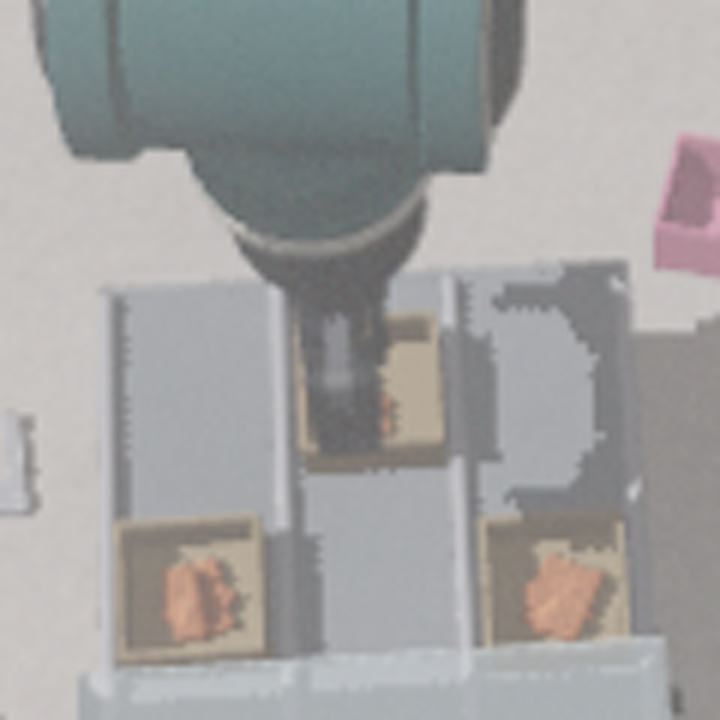

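{"method": "servo_tool", "body": {
  "targets": [
    {"delta_pos":[-0.04,0.01,0.02],"rotation":[0,0,0]},
    {"delta_pos":[-0.09,0.02,0.025],"rotation":[0,0,0]},
    {"delta_pos":[-0.14,0.03,0.025],"rotation":[0,0.003,0]},
    {"delta_pos":[-0.172,0.037,0.025],"rotation":[0,0.003,0]},
    {"delta_pos":[-0.172,0.037,0.025],"rotation":[0,0.003,0]}
  ],
  "grip": 1
}}

```text
time_s: 14.93
tool_pos: [0.429, -0.1312, 0.1239]
tool_rot: [-0.102, 0.773, 0.621, -0.083]
wrist_force: [-0.8, -0.3, 0.6]
opening: 0.298
```

{"method": "servo_tool", "body": {
  "targets": [
    {"delta_pos":[0,0,0],"rotation":[0,0,0]},
    {"delta_pos":[0,0,0],"rotation":[0,0,0]},
    {"delta_pos":[0,0,0],"rotation":[0,0,0]}
  ]
}}

```text
time_s: 15.18
tool_pos: [0.4308, -0.1317, 0.1231]
tool_rot: [-0.102, 0.773, 0.621, -0.083]
wrist_force: [0.3, 0.3, -0.1]
opening: 0.002
```

```bash
python3 -c "
from go import *
L=np.array([min(255,int(255*(i/255)**.5)) for i in range(256)],np.uint8)
crop(cv2.LUT(read_camera('scene'),L),195,150,120,120,6,'pics/s16.png')
inr();go(rk(-.13,0.0,.01,0.029),RT)"
```

```text
rack xyz of reported TCP [-0.1302  0.0002  0.0354] F in rack [ 0.02 -1.05  0.51]
t 15.23 F [-0.08 -1.06  0.49] op -0.001 pos [ 0.4307 -0.1316  0.1229]
delta_mm [-13.6   2.8 -52.6] deg [ 0.  -0.2 -0.1]
POS [-0.0339  0.0069 -0.1314] ROT [ 0.0006 -0.0025 -0.0011]
```

View pics/s16.png

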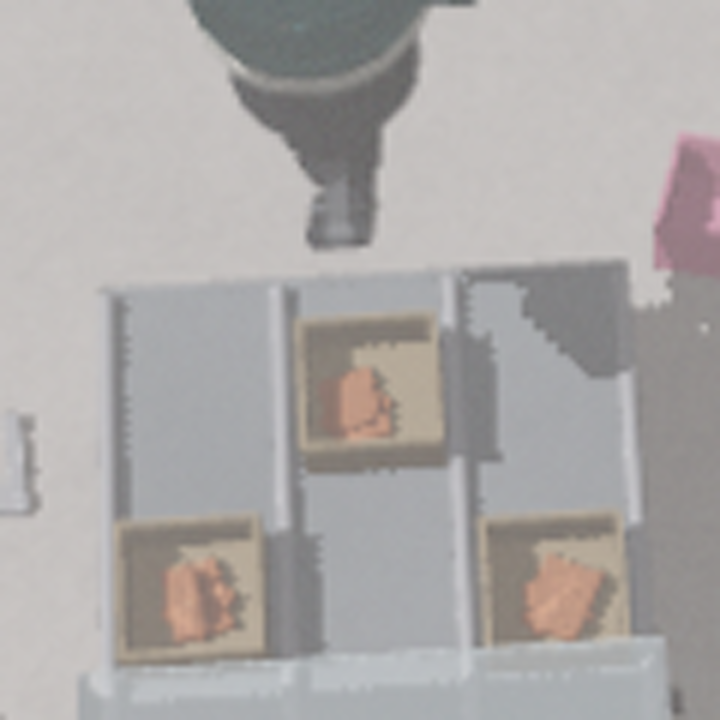

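{"method": "servo_tool", "body": {
  "targets": [
    {"delta_pos":[-0.007,0.0015,-0.03],"rotation":[0,0,0]},
    {"delta_pos":[-0.015,0.003,-0.06],"rotation":[0,0,0]},
    {"delta_pos":[-0.023,0.005,-0.09],"rotation":[0,0,0]},
    {"delta_pos":[-0.033,0.007,-0.128],"rotation":[0,0,0]},
    {"delta_pos":[-0.033,0.007,-0.128],"rotation":[0,0,0]}
  ]
}}

```text
time_s: 15.65
tool_pos: [0.4148, -0.128, 0.0679]
tool_rot: [-0.104, 0.772, 0.621, -0.084]
wrist_force: [-0.2, 0.4, -0.7]
opening: 0.002
```

{"method": "servo_tool", "body": {
  "targets": [
    {"delta_pos":[0,0,0],"rotation":[0,0,0]},
    {"delta_pos":[0,0,0],"rotation":[0,0,0]}
  ]
}}

```text
time_s: 15.82
tool_pos: [0.4171, -0.1288, 0.0719]
tool_rot: [-0.102, 0.773, 0.621, -0.083]
wrist_force: [0.7, -0.4, -0.6]
opening: 0.004
```

```bash
python3 -c "
from go import *
inr();go(rk(.04,0.0,.011,0.029),RT)"
```

```text
rack xyz of reported TCP [-1.305e-01  1.000e-04 -1.750e-02] F in rack [ 0.88 -0.21 -0.36]
t 15.82 F [ 0.69 -0.37 -0.57] op 0.004 pos [ 0.4171 -0.1288  0.0719]
delta_mm [160.7 -35.6 -44.6] deg [ 0.  -0.1 -0.1]
POS [ 0.4018 -0.0889 -0.1115] ROT [ 0.0007 -0.0024 -0.001 ]
```

{"method": "servo_tool", "body": {
  "targets": [
    {"delta_pos":[0.014,-0.003,-0.004],"rotation":[0,0,0]},
    {"delta_pos":[0.028,-0.006,-0.008],"rotation":[0,0,0]},
    {"delta_pos":[0.042,-0.009,-0.012],"rotation":[0,0,0]},
    {"delta_pos":[0.057,-0.0125,-0.0157],"rotation":[0,0,0]},
    {"delta_pos":[0.071,-0.0156,-0.0196],"rotation":[0,0,0]}
  ]
}}

```text
time_s: 16.23
tool_pos: [0.4462, -0.1351, 0.0637]
tool_rot: [-0.102, 0.773, 0.621, -0.083]
wrist_force: [-1.2, -0.6, 0.8]
opening: 0.001
```

{"method": "servo_tool", "body": {
  "targets": [
    {"delta_pos":[0.014,-0.003,-0.004],"rotation":[0,0,0]},
    {"delta_pos":[0.028,-0.006,-0.008],"rotation":[0,0,0]},
    {"delta_pos":[0.042,-0.009,-0.012],"rotation":[0,0,0]},
    {"delta_pos":[0.057,-0.0125,-0.0157],"rotation":[0,0,0]},
    {"delta_pos":[0.071,-0.0156,-0.0196],"rotation":[0,0,0]}
  ]
}}

```text
time_s: 16.65
tool_pos: [0.4744, -0.1413, 0.0557]
tool_rot: [-0.102, 0.773, 0.621, -0.083]
wrist_force: [-0.3, 0.8, -0.4]
opening: 0.002
```

```bash
python3 -c "
from go import *
L=np.array([min(255,int(255*(i/255)**.5)) for i in range(256)],np.uint8)
crop(cv2.LUT(read_camera('scene'),L),195,150,120,120,6,'pics/s17.png')
inr();go(rk(.04,0.0,.011,0.029),RT)"
```

```text
rack xyz of reported TCP [-0.0691  0.0001 -0.018 ] F in rack [-0.74  0.39 -0.31]
t 16.7 F [-0.69  0.55 -0.11] op -0.004 pos [ 0.4749 -0.1415  0.0555]
delta_mm [102.9 -22.8 -28.2] deg [ 0.  -0.1 -0.1]
POS [ 0.2571 -0.0571 -0.0705] ROT [ 0.0007 -0.0024 -0.0011]
```

View pics/s17.png

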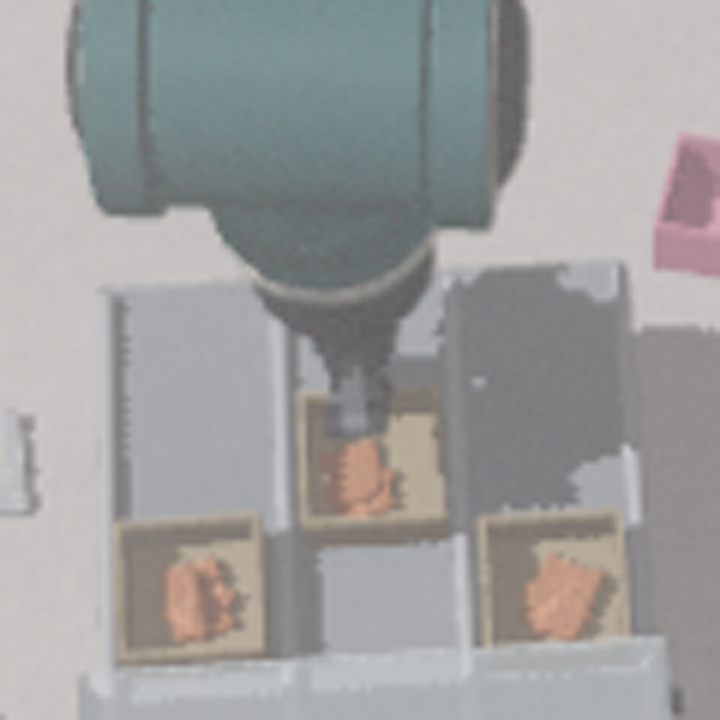

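```bash
cat >> go.py <<'E'
def onp(n,u,z):
    M,t=rackT(P);K,tc,Mc=cal(n);u=np.atleast_2d(u);d=np.c_[u,np.ones(len(u))]@np.linalg.inv(K).T@Mc.T
    o=(tc-t)@M;d=d@M;return (o+d*((z-o[2])/d[:,2])[:,None]).round(4)
E
python3 -c "
from go import *
f=lambda u,z:print(u,z,onp('scene',(np.array(u)+.5)/6-.5+[195,150],z))
f([(300,400),(440,393),(300,524),(445,514)],.032)
f([(304,548),(444,538)],0)"
```

```text
[(300, 400), (440, 393), (300, 524), (445, 514)] 0.032 [[-0.0501 -0.0282  0.032 ]
 [-0.0497  0.0326  0.032 ]
 [ 0.0067 -0.0298  0.032 ]
 [ 0.0061  0.0323  0.032 ]]
[(304, 548), (444, 538)] 0 [[ 0.007  -0.0314  0.    ]
 [ 0.0062  0.03    0.    ]]
```

{"method": "servo_tool", "body": {
  "targets": [
    {"delta_pos":[0.014,-0.003,-0.004],"rotation":[0,0,0]},
    {"delta_pos":[0.028,-0.006,-0.008],"rotation":[0,0,0]},
    {"delta_pos":[0.042,-0.009,-0.012],"rotation":[0,0,0]},
    {"delta_pos":[0.057,-0.0125,-0.0157],"rotation":[0,0,0]},
    {"delta_pos":[0.071,-0.0156,-0.0194],"rotation":[0,0,0]}
  ]
}}

```text
time_s: 17.12
tool_pos: [0.5028, -0.1476, 0.048]
tool_rot: [-0.102, 0.773, 0.621, -0.083]
wrist_force: [0.3, -0.2, 0.4]
opening: -0.003
```

{"method": "servo_tool", "body": {
  "targets": [
    {"delta_pos":[0.014,-0.003,-0.004],"rotation":[0,0,0]},
    {"delta_pos":[0.028,-0.006,-0.008],"rotation":[0,0,0]},
    {"delta_pos":[0.042,-0.009,-0.012],"rotation":[0,0,0]},
    {"delta_pos":[0.057,-0.0125,-0.0157],"rotation":[0,0,0]},
    {"delta_pos":[0.071,-0.0156,-0.0194],"rotation":[0,0,0]}
  ]
}}

```text
time_s: 17.53
tool_pos: [0.5312, -0.1538, 0.0402]
tool_rot: [-0.102, 0.773, 0.621, -0.083]
wrist_force: [-0.4, 0.5, 0.2]
opening: -0.001
```

{"method": "servo_tool", "body": {
  "targets": [
    {"delta_pos":[0.014,-0.003,-0.004],"rotation":[0,0,0]},
    {"delta_pos":[0.028,-0.006,-0.008],"rotation":[0,0,0]},
    {"delta_pos":[0.042,-0.009,-0.012],"rotation":[0,0,0]},
    {"delta_pos":[0.057,-0.0125,-0.0157],"rotation":[0,0,0]},
    {"delta_pos":[0.071,-0.0156,-0.0194],"rotation":[0,0,0]}
  ]
}}

```text
time_s: 17.95
tool_pos: [0.5596, -0.16, 0.0325]
tool_rot: [-0.102, 0.773, 0.621, -0.083]
wrist_force: [-0.6, -1.1, 0.5]
opening: -0.001
```

```bash
python3 -c "
from go import *
L=np.array([min(255,int(255*(i/255)**.5)) for i in range(256)],np.uint8)
crop(cv2.LUT(read_camera('scene'),L),195,150,120,120,6,'pics/s18.png')
inr();go(rk(.042,0.0,.011,0.029),RT)"
```

```text
rack xyz of reported TCP [ 0.0212  0.0002 -0.0179] F in rack [-0.49  0.57 -0.03]
t 18.0 F [-0.35  0.66  0.1 ] op 0.001 pos [ 0.5601 -0.1602  0.0322]
delta_mm [19.5 -4.6 -5.4] deg [ 0.  -0.1 -0.1]
POS [ 0.0488 -0.0114 -0.0136] ROT [ 0.0007 -0.0023 -0.001 ]
```

View pics/s18.png

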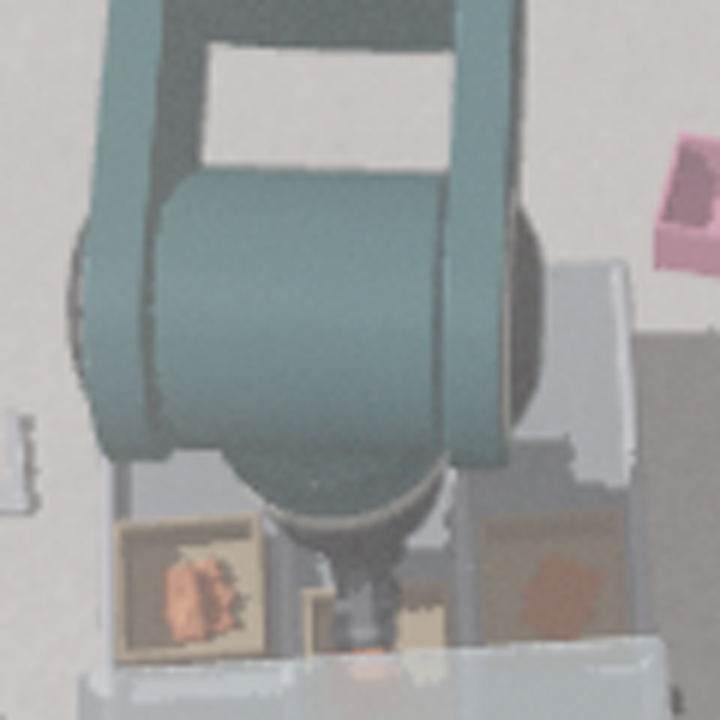

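{"method": "servo_tool", "body": {
  "targets": [
    {"delta_pos":[0.01,-0.002,-0.003],"rotation":[0,0,0]},
    {"delta_pos":[0.019,-0.004,-0.0055],"rotation":[0,0,0]},
    {"delta_pos":[0.027,-0.006,-0.0075],"rotation":[0,0,0]},
    {"delta_pos":[0.034,-0.0075,-0.0093],"rotation":[0,0,0]},
    {"delta_pos":[0.034,-0.0075,-0.0093],"rotation":[0,0,0]}
  ]
}}

```text
time_s: 18.42
tool_pos: [0.5729, -0.163, 0.0288]
tool_rot: [-0.102, 0.773, 0.621, -0.083]
wrist_force: [0.1, -0.2, -0.1]
opening: -0.002
```

{"method": "servo_tool", "body": {
  "targets": [
    {"delta_pos":[0.003,-0.0007,-0.0008],"rotation":[0,0,0]},
    {"delta_pos":[0.006,-0.0013,-0.0016],"rotation":[0,0,0]},
    {"delta_pos":[0.009,-0.002,-0.0025],"rotation":[0,0,0]},
    {"delta_pos":[0.009,-0.002,-0.0025],"rotation":[0,0,0]}
  ]
}}

```text
time_s: 18.75
tool_pos: [0.5763, -0.1637, 0.028]
tool_rot: [-0.102, 0.773, 0.621, -0.083]
wrist_force: [0.5, -1.1, 0.2]
opening: 0.0
```

{"method": "servo_tool", "body": {
  "targets": [
    {"delta_pos":[0.0025,-0.0005,-0.0007],"rotation":[0,0,0]},
    {"delta_pos":[0.005,-0.001,-0.0014],"rotation":[0,0,0]},
    {"delta_pos":[0.005,-0.001,-0.0014],"rotation":[0,0,0]}
  ]
}}

```text
time_s: 19.0
tool_pos: [0.5779, -0.164, 0.0275]
tool_rot: [-0.103, 0.772, 0.621, -0.083]
wrist_force: [-4.9, 0.5, 1.8]
opening: 0.001
```

```bash
python3 -c "
from go import *
inr();go(rk(.042,0.0,.011,0.029),RT)"
```

```text
rack xyz of reported TCP [ 0.04    0.0003 -0.0178] F in rack [-5.18 -0.61  0.43]
t 19.0 F [-4.91  0.46  1.76] op 0.001 pos [ 0.5779 -0.164   0.0275]
delta_mm [ 1.8 -0.7 -0.8] deg [ 0.  -0.2 -0.1]
POS [ 0.0045 -0.0019 -0.0019] ROT [ 0.0004 -0.0034 -0.001 ]
```

{"method": "servo_tool", "body": {
  "targets": [
    {"delta_pos":[-0.03,0.0065,0.008],"rotation":[0,0,0]},
    {"delta_pos":[-0.08,0.0175,0.022],"rotation":[0,0,0]},
    {"delta_pos":[-0.16,0.035,0.06],"rotation":[0,0,0]},
    {"delta_pos":[-0.16,0.035,0.13],"rotation":[0,0,0]},
    {"delta_pos":[-0.16,0.035,0.16],"rotation":[0,0,0]}
  ]
}}

```text
time_s: 19.42
tool_pos: [0.5139, -0.1501, 0.0942]
tool_rot: [-0.101, 0.773, 0.621, -0.082]
wrist_force: [0.4, -0.1, 1.6]
opening: 0.002
```

```bash
python3 -c "
from go import *
inr();go(rk(-.03,0.077,.05,0.029),RT);go(rk(-.03,0.077,.011,0.029),RT)"
```

```text
rack xyz of reported TCP [-0.0405  0.0001  0.0297] F in rack [-0.01 -0.01  1.7 ]
t 19.42 F [ 0.42 -0.1   1.64] op 0.002 pos [ 0.5139 -0.1501  0.0942]
delta_mm [ 24.3  73.4 -11.1] deg [ 0.1 -0.  -0.1]
POS [ 0.0608  0.1834 -0.0278] ROT [ 0.0014 -0.0003 -0.001 ]
t 19.42 F [ 0.42 -0.1   1.64] op 0.002 pos [ 0.5139 -0.1501  0.0942]
delta_mm [ 14.5  75.5 -48.8] deg [ 0.1 -0.  -0.1]
POS [ 0.0361  0.1889 -0.1219] ROT [ 0.0014 -0.0003 -0.001 ]
```

{"method": "servo_tool", "body": {
  "targets": [
    {"delta_pos":[0.02,0.06,0],"rotation":[0,0,0]},
    {"delta_pos":[0.04,0.12,0],"rotation":[0,0,0]},
    {"delta_pos":[0.055,0.183,-0.02],"rotation":[0,0,0]},
    {"delta_pos":[0.05,0.186,-0.06],"rotation":[0,0,0]},
    {"delta_pos":[0.05,0.186,-0.06],"rotation":[0,0,0]}
  ]
}}

```text
time_s: 19.83
tool_pos: [0.5341, -0.0746, 0.0651]
tool_rot: [-0.103, 0.772, 0.622, -0.084]
wrist_force: [0.0, 0.1, -1.2]
opening: 0.001
```

```bash
python3 -c "
from go import *
L=np.array([min(255,int(255*(i/255)**.5)) for i in range(256)],np.uint8)
crop(cv2.LUT(read_camera('scene'),L),195,150,120,120,6,'pics/s19.png')
inr();go(rk(-.03,0.077,.011,0.029),RT)"
```

```text
rack xyz of reported TCP [-0.0297  0.0774  0.0038] F in rack [-0.06  0.26 -0.25]
t 19.88 F [-0.07  0.28 -0.23] op -0.002 pos [ 0.5342 -0.0754  0.0664]
delta_mm [ -5.8   0.8 -21. ] deg [ 0.  -0.2 -0.1]
POS [-0.0146  0.0021 -0.0525] ROT [ 0.0005 -0.0039 -0.002 ]
```

View pics/s19.png

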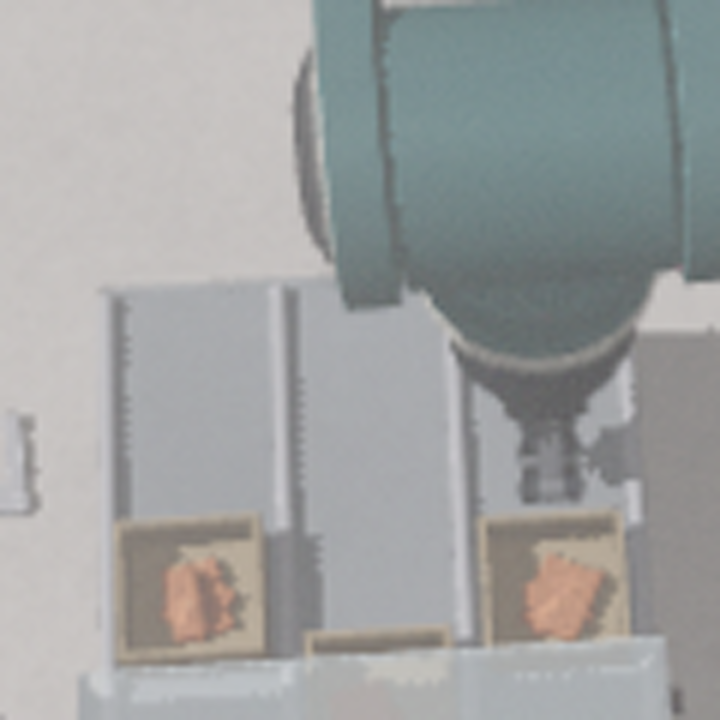

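Middle tray is under the hood, with its rim showing at (380,635). The tip is behind tray_a in the left lane, so I lower it and push.

{"method": "servo_tool", "body": {
  "targets": [
    {"delta_pos":[-0.005,0.001,-0.02],"rotation":[0,0,0]},
    {"delta_pos":[-0.01,0.002,-0.035],"rotation":[0,0,0]},
    {"delta_pos":[-0.0145,0.002,-0.052],"rotation":[0,0,0]},
    {"delta_pos":[-0.0145,0.002,-0.052],"rotation":[0,0,0]}
  ]
}}

```text
time_s: 20.22
tool_pos: [0.5275, -0.0753, 0.0452]
tool_rot: [-0.103, 0.773, 0.621, -0.083]
wrist_force: [0.2, 0.3, -0.1]
opening: -0.002
```

{"method": "servo_tool", "body": {
  "targets": [
    {"delta_pos":[0.014,-0.003,-0.004],"rotation":[0,0,0]},
    {"delta_pos":[0.028,-0.006,-0.008],"rotation":[0,0,0]},
    {"delta_pos":[0.042,-0.009,-0.012],"rotation":[0,0,0]},
    {"delta_pos":[0.057,-0.0125,-0.0157],"rotation":[0,0,0]},
    {"delta_pos":[0.071,-0.0156,-0.0194],"rotation":[0,0,0]}
  ]
}}

```text
time_s: 20.63
tool_pos: [0.5576, -0.0813, 0.0388]
tool_rot: [-0.102, 0.773, 0.621, -0.083]
wrist_force: [-1.3, 0.8, 1.0]
opening: 0.003
```

```bash
python3 -c "
from go import *
inr();go(rk(.042,0.077,.011,0.029),RT)"
```

```text
rack xyz of reported TCP [ 0.0007  0.0767 -0.0166] F in rack [-1.66  0.45  0.63]
t 20.63 F [-1.31  0.75  1.04] op 0.003 pos [ 0.5576 -0.0813  0.0388]
delta_mm [ 38.6  -8.2 -12.1] deg [ 0.  -0.1 -0.1]
POS [ 0.0965 -0.0205 -0.0302] ROT [ 0.0007 -0.0022 -0.0011]
```

{"method": "servo_tool", "body": {
  "targets": [
    {"delta_pos":[0.014,-0.003,-0.004],"rotation":[0,0,0]},
    {"delta_pos":[0.028,-0.006,-0.008],"rotation":[0,0,0]},
    {"delta_pos":[0.042,-0.009,-0.012],"rotation":[0,0,0]},
    {"delta_pos":[0.057,-0.0125,-0.0157],"rotation":[0,0,0]},
    {"delta_pos":[0.071,-0.0156,-0.0198],"rotation":[0,0,0]}
  ]
}}

```text
time_s: 21.05
tool_pos: [0.5858, -0.0875, 0.0307]
tool_rot: [-0.102, 0.773, 0.621, -0.083]
wrist_force: [-1.1, -0.0, 1.3]
opening: 0.002
```

{"method": "servo_tool", "body": {
  "targets": [
    {"delta_pos":[0.006,-0.0013,-0.0016],"rotation":[0,0,0]},
    {"delta_pos":[0.012,-0.0026,-0.0033],"rotation":[0,0,0]},
    {"delta_pos":[0.012,-0.0026,-0.0033],"rotation":[0,0,0]}
  ]
}}

```text
time_s: 21.3
tool_pos: [0.5902, -0.0885, 0.0294]
tool_rot: [-0.102, 0.773, 0.621, -0.083]
wrist_force: [-0.1, -0.3, -0.7]
opening: -0.004
```

{"method": "servo_tool", "body": {
  "targets": [
    {"delta_pos":[0.003,-0.0007,-0.0008],"rotation":[0,0,0]},
    {"delta_pos":[0.006,-0.0013,-0.0016],"rotation":[0,0,0]},
    {"delta_pos":[0.006,-0.0013,-0.0016],"rotation":[0,0,0]}
  ]
}}

```text
time_s: 21.55
tool_pos: [0.5925, -0.089, 0.029]
tool_rot: [-0.102, 0.773, 0.621, -0.083]
wrist_force: [0.4, 0.7, -0.1]
opening: -0.004
```

```bash
python3 -c "
from go import *
inr()"
```

```text
rack xyz of reported TCP [ 0.0377  0.0767 -0.0168] F in rack [0.25 0.72 0.  ]
```

{"method": "servo_tool", "body": {
  "targets": [
    {"delta_pos":[0.003,-0.0007,-0.0008],"rotation":[0,0,0]},
    {"delta_pos":[0.006,-0.0013,-0.0016],"rotation":[0,0,0]},
    {"delta_pos":[0.006,-0.0013,-0.0016],"rotation":[0,0,0]}
  ]
}}

```text
time_s: 21.8
tool_pos: [0.5946, -0.0894, 0.0285]
tool_rot: [-0.103, 0.772, 0.621, -0.083]
wrist_force: [-3.0, -0.1, 2.4]
opening: 0.001
```

{"method": "servo_tool", "body": {
  "targets": [
    {"delta_pos":[0.002,-0.0004,-0.0006],"rotation":[0,0,0]},
    {"delta_pos":[0.004,-0.0009,-0.0011],"rotation":[0,0,0]},
    {"delta_pos":[0.004,-0.0009,-0.0011],"rotation":[0,0,0]}
  ]
}}

```text
time_s: 22.05
tool_pos: [0.5947, -0.0895, 0.0284]
tool_rot: [-0.104, 0.772, 0.621, -0.084]
wrist_force: [-18.3, 3.7, 10.7]
opening: 0.0
```

```bash
python3 -c "
from go import *
inr()"
```

```text
rack xyz of reported TCP [ 0.0401  0.0767 -0.0168] F in rack [-20.81  -0.28   5.5 ]
```

{"method": "servo_tool", "body": {
  "targets": [
    {"delta_pos":[-0.03,0.0065,0.008],"rotation":[0,0,0]},
    {"delta_pos":[-0.08,0.0175,0.022],"rotation":[0,0,0]},
    {"delta_pos":[-0.16,0.035,0.06],"rotation":[0,0,0]},
    {"delta_pos":[-0.16,0.035,0.13],"rotation":[0,0,0]},
    {"delta_pos":[-0.16,0.035,0.16],"rotation":[0,0,0]}
  ]
}}

```text
time_s: 22.47
tool_pos: [0.5322, -0.0757, 0.0947]
tool_rot: [-0.101, 0.773, 0.621, -0.082]
wrist_force: [0.6, -0.4, 1.3]
opening: -0.001
```

```bash
python3 -c "
from go import *
inr();go(rk(-.04,-0.077,.05,0.029),RT)"
```

```text
rack xyz of reported TCP [-0.0389  0.0767  0.0306] F in rack [ 0.32 -0.29  1.39]
t 22.47 F [ 0.59 -0.43  1.26] op -0.001 pos [ 0.5322 -0.0757  0.0947]
delta_mm [ -36.6 -149.3   -9. ] deg [ 0.1  0.  -0.1]
POS [-0.0915 -0.3732 -0.0225] ROT [ 0.0012  0.     -0.0011]
```

{"method": "servo_tool", "body": {
  "targets": [
    {"delta_pos":[-0.018,-0.075,0],"rotation":[0,0,0]},
    {"delta_pos":[-0.036,-0.15,0],"rotation":[0,0,0]},
    {"delta_pos":[-0.055,-0.225,0],"rotation":[0,0,0]},
    {"delta_pos":[-0.073,-0.3,0],"rotation":[0,0,0]},
    {"delta_pos":[-0.0915,-0.373,-0.01],"rotation":[0,0,0]}
  ]
}}

```text
time_s: 22.88
tool_pos: [0.4966, -0.2271, 0.0888]
tool_rot: [-0.101, 0.773, 0.621, -0.082]
wrist_force: [1.0, -0.6, 0.3]
opening: 0.005
```

{"method": "servo_tool", "body": {
  "targets": [
    {"delta_pos":[0,0,-0.02],"rotation":[0,0,0]},
    {"delta_pos":[0,0,-0.04],"rotation":[0,0,0]},
    {"delta_pos":[0,0,-0.04],"rotation":[0,0,0]}
  ]
}}

```text
time_s: 23.13
tool_pos: [0.4957, -0.2248, 0.0701]
tool_rot: [-0.103, 0.773, 0.621, -0.083]
wrist_force: [0.1, -0.7, -0.4]
opening: 0.001
```

```bash
python3 -c "
from go import *
L=np.array([min(255,int(255*(i/255)**.5)) for i in range(256)],np.uint8)
crop(cv2.LUT(read_camera('scene'),L),195,150,120,120,6,'pics/s20.png')
inr();go(rk(-.04,-0.077,.011,0.029),RT)"
```

```text
rack xyz of reported TCP [-0.036  -0.0764  0.0068] F in rack [ 0.11  0.74 -1.11]
t 23.18 F [-0.01  0.76 -1.1 ] op -0.003 pos [ 0.4959 -0.2245  0.0709]
delta_mm [-10.2   1.6 -23. ] deg [-0.  -0.2 -0.1]
POS [-0.0255  0.0041 -0.0574] ROT [-0.     -0.0034 -0.0014]
```

View pics/s20.png

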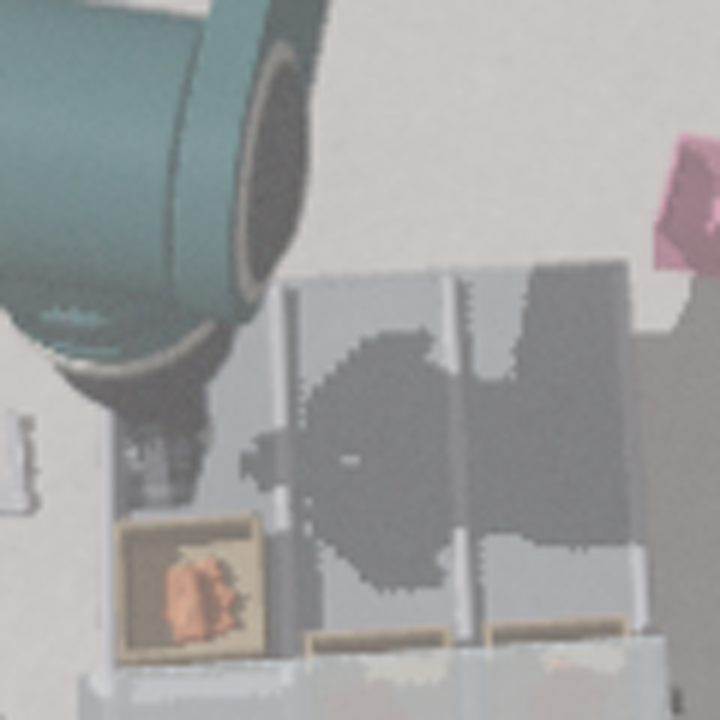

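```bash
python3 -c "
from go import *
s=read_state();M,t=rackT(P);c=(s['tool_pos']-t)@M;print(c)
for dx in(-.014,.014):
  for dy in(-.011,.011):print(dx,dy,(proj('scene',fr(P,[c+[dx,dy,.029]]))-[195,150])*6+3)
w=lambda u,z:print(onp('scene',(np.array(u)+.5)/6-.5+[195,150],z))
w([(122,508),(190,502)],.036)"
python3 -c "
import cv2
i=cv2.imread('pics/s20.png')[380:680,90:300];cv2.imwrite('pics/s20b.png',cv2.resize(i,None,fx=2.5,fy=2.5))"
```

```text
[-0.03598356 -0.0763904   0.0068454 ]
-0.014 -0.011 [[162.16067762 405.51574793]]
-0.014 0.011 [[213.28236313 402.58934752]]
0.014 -0.011 [[163.14002413 466.35504404]]
0.014 0.011 [[214.61164408 463.35787289]]
[[-0.0039 -0.1049  0.036 ]
 [-0.0048 -0.076   0.036 ]]
```

View pics/s20b.png

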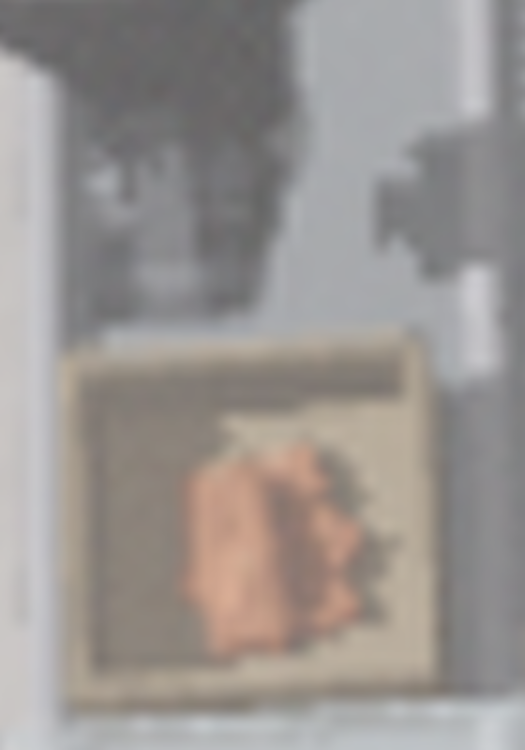

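```bash
python3 -c "
from go import *
print((proj('scene',fr(P,[[-.0297+.014,.0774,.0328],[-.0297+.007,.0774,.0328]]))-[195,150])*6+3)
print('mid s16',(proj('scene',fr(P,[[-.1302+.014,.0002,.0644],[-.1302+.007,.0002,.0644]]))-[195,150])*6+3)
"
```

```text
[[547.5824256  460.07297323]
 [546.68376753 444.90173016]]
mid s16 [[354.19503625 227.00014703]
 [353.62431775 212.19494404]]
```

{"method": "servo_tool", "body": {
  "targets": [
    {"delta_pos":[-0.008,0.001,-0.02],"rotation":[0,0,0]},
    {"delta_pos":[-0.016,0.002,-0.035],"rotation":[0,0,0]},
    {"delta_pos":[-0.0255,0.003,-0.055],"rotation":[0,0,0]},
    {"delta_pos":[-0.0255,0.003,-0.055],"rotation":[0,0,0]}
  ]
}}

```text
time_s: 23.52
tool_pos: [0.4844, -0.223, 0.0481]
tool_rot: [-0.103, 0.772, 0.621, -0.084]
wrist_force: [-0.8, -0.5, -0.5]
opening: -0.0
```

{"method": "servo_tool", "body": {
  "targets": [
    {"delta_pos":[0.014,-0.003,-0.004],"rotation":[0,0,0]},
    {"delta_pos":[0.028,-0.006,-0.008],"rotation":[0,0,0]},
    {"delta_pos":[0.042,-0.009,-0.012],"rotation":[0,0,0]},
    {"delta_pos":[0.057,-0.0125,-0.0157],"rotation":[0,0,0]},
    {"delta_pos":[0.071,-0.0156,-0.0194],"rotation":[0,0,0]}
  ]
}}

```text
time_s: 23.93
tool_pos: [0.5149, -0.2303, 0.0421]
tool_rot: [-0.102, 0.773, 0.621, -0.083]
wrist_force: [-1.5, 0.9, 1.5]
opening: -0.002
```

```bash
python3 -c "
from go import *
L=np.array([min(255,int(255*(i/255)**.5)) for i in range(256)],np.uint8)
crop(cv2.LUT(read_camera('scene'),L),195,150,120,120,6,'pics/s21.png')
inr();go(rk(.04,-0.077,.012,0.029),RT)"
```

```text
rack xyz of reported TCP [-0.0088 -0.078  -0.0161] F in rack [-0.13  0.17 -0.68]
t 23.98 F [-0.26  0.23 -0.63] op 0.001 pos [ 0.5154 -0.2304  0.0417]
delta_mm [ 46.1  -9.2 -13.5] deg [ 0.  -0.1 -0.1]
POS [ 0.1152 -0.023  -0.0337] ROT [ 0.0007 -0.0022 -0.0012]
```

View pics/s21.png

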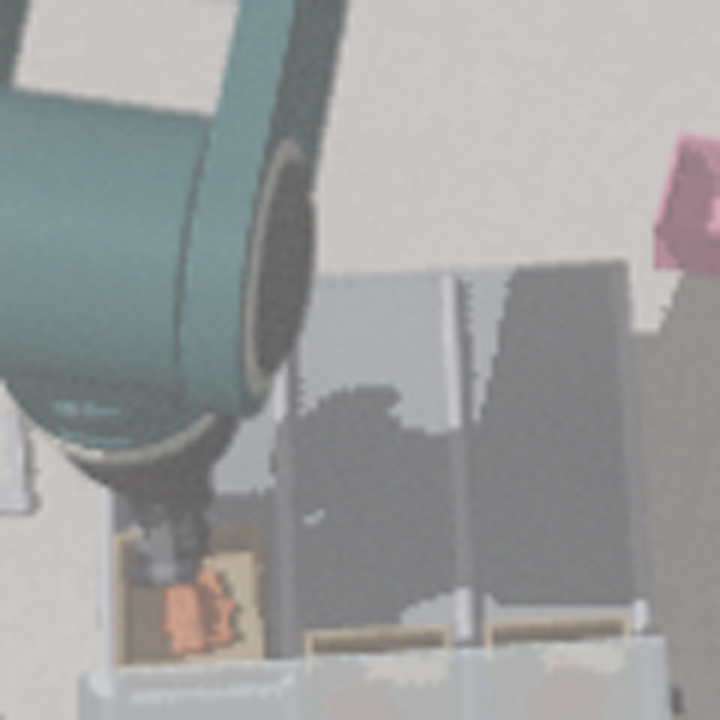

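{"method": "servo_tool", "body": {
  "targets": [
    {"delta_pos":[0.014,-0.003,-0.004],"rotation":[0,0,0]},
    {"delta_pos":[0.028,-0.006,-0.008],"rotation":[0,0,0]},
    {"delta_pos":[0.042,-0.009,-0.012],"rotation":[0,0,0]},
    {"delta_pos":[0.057,-0.012,-0.016],"rotation":[0,0,0]},
    {"delta_pos":[0.071,-0.015,-0.02],"rotation":[0,0,0]}
  ]
}}

```text
time_s: 24.4
tool_pos: [0.543, -0.2362, 0.034]
tool_rot: [-0.102, 0.773, 0.621, -0.083]
wrist_force: [-0.3, 0.6, 0.7]
opening: 0.002
```

{"method": "servo_tool", "body": {
  "targets": [
    {"delta_pos":[0.01,-0.002,-0.003],"rotation":[0,0,0]},
    {"delta_pos":[0.02,-0.004,-0.0057],"rotation":[0,0,0]},
    {"delta_pos":[0.03,-0.006,-0.0085],"rotation":[0,0,0]},
    {"delta_pos":[0.03,-0.006,-0.0085],"rotation":[0,0,0]}
  ]
}}

```text
time_s: 24.73
tool_pos: [0.5549, -0.2385, 0.0304]
tool_rot: [-0.102, 0.772, 0.621, -0.083]
wrist_force: [-0.2, -0.0, -0.5]
opening: 0.0
```

{"method": "servo_tool", "body": {
  "targets": [
    {"delta_pos":[0.003,-0.0007,-0.0008],"rotation":[0,0,0]},
    {"delta_pos":[0.006,-0.0013,-0.0016],"rotation":[0,0,0]},
    {"delta_pos":[0.006,-0.0013,-0.0016],"rotation":[0,0,0]}
  ]
}}

```text
time_s: 24.98
tool_pos: [0.5568, -0.239, 0.0301]
tool_rot: [-0.102, 0.773, 0.621, -0.083]
wrist_force: [-0.8, -0.6, 0.4]
opening: -0.002
```

```bash
python3 -c "
from go import *
inr();go(rk(.04,-0.077,.012,0.029),RT)"
```

```text
rack xyz of reported TCP [ 0.0351 -0.0774 -0.0164] F in rack [-0.78 -0.72  0.18]
t 24.98 F [-0.85 -0.55  0.38] op -0.002 pos [ 0.5568 -0.239   0.0301]
delta_mm [ 4.6 -0.6 -1.9] deg [ 0.  -0.1 -0.1]
POS [ 0.0115 -0.0015 -0.0046] ROT [ 0.0007 -0.0023 -0.0011]
```

{"method": "servo_tool", "body": {
  "targets": [
    {"delta_pos":[0.003,-0.0006,-0.0008],"rotation":[0,0,0]},
    {"delta_pos":[0.006,-0.0012,-0.0016],"rotation":[0,0,0]},
    {"delta_pos":[0.009,-0.002,-0.0025],"rotation":[0,0,0]},
    {"delta_pos":[0.009,-0.002,-0.0025],"rotation":[0,0,0]}
  ]
}}

```text
time_s: 25.32
tool_pos: [0.5605, -0.2399, 0.0291]
tool_rot: [-0.102, 0.773, 0.621, -0.083]
wrist_force: [0.8, 0.2, -0.2]
opening: -0.005
```

{"method": "servo_tool", "body": {
  "targets": [
    {"delta_pos":[0.002,-0.0004,-0.0006],"rotation":[0,0,0]},
    {"delta_pos":[0.004,-0.0008,-0.0011],"rotation":[0,0,0]},
    {"delta_pos":[0.004,-0.0008,-0.0011],"rotation":[0,0,0]}
  ]
}}

```text
time_s: 25.57
tool_pos: [0.5615, -0.2401, 0.0288]
tool_rot: [-0.103, 0.772, 0.621, -0.083]
wrist_force: [-6.2, 1.0, 2.6]
opening: -0.005
```

```bash
python3 -c "
from go import *
inr()"
```

```text
rack xyz of reported TCP [ 0.0401 -0.0775 -0.0164] F in rack [-6.71 -0.38  0.92]
```

{"method": "servo_tool", "body": {
  "targets": [
    {"delta_pos":[-0.03,0.0065,0.008],"rotation":[0,0,0]},
    {"delta_pos":[-0.08,0.0175,0.022],"rotation":[0,0,0]},
    {"delta_pos":[-0.16,0.035,0.06],"rotation":[0,0,0]},
    {"delta_pos":[-0.2,0.04,0.14],"rotation":[0,0,0]},
    {"delta_pos":[-0.25,0.05,0.22],"rotation":[0,0,0]}
  ]
}}

```text
time_s: 25.98
tool_pos: [0.4605, -0.2196, 0.1167]
tool_rot: [-0.103, 0.772, 0.621, -0.083]
wrist_force: [0.6, -0.5, 0.7]
opening: 0.001
```

{"method": "servo_tool", "body": {
  "targets": [
    {"delta_pos":[-0.05,0,0.08],"rotation":[0,0,0]},
    {"delta_pos":[-0.1,0,0.16],"rotation":[0,0,0]},
    {"delta_pos":[-0.1,0,0.2],"rotation":[0,0,0]},
    {"delta_pos":[-0.1,0,0.2],"rotation":[0,0,0]},
    {"delta_pos":[-0.1,0,0.2],"rotation":[0,0,0]}
  ]
}}

```text
time_s: 26.4
tool_pos: [0.4223, -0.2203, 0.1975]
tool_rot: [-0.101, 0.773, 0.621, -0.082]
wrist_force: [-0.5, -0.4, -1.0]
opening: -0.004
```

```bash
python3 -c "
from go import *
L=np.array([min(255,int(255*(i/255)**.5)) for i in range(256)],np.uint8)
s=read_camera('scene');t=read_camera('top');cv2.imwrite('pics/sF.png',s)
crop(cv2.LUT(s,L),200,235,120,60,6,'pics/s22.png')
crop(cv2.LUT(t,L),320,180,150,150,4,'pics/t22.png')
print(read_state()['wrist_force'],read_state()['time_s'])"
```

```text
[-0.20038794 -0.27640699  0.03682336] 26.5
```

View pics/s22.png

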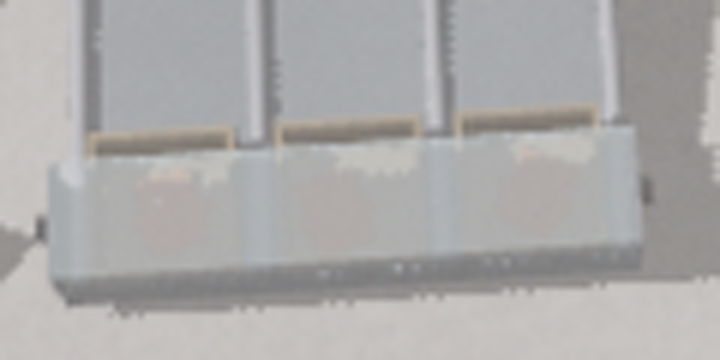

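View pics/t22.png

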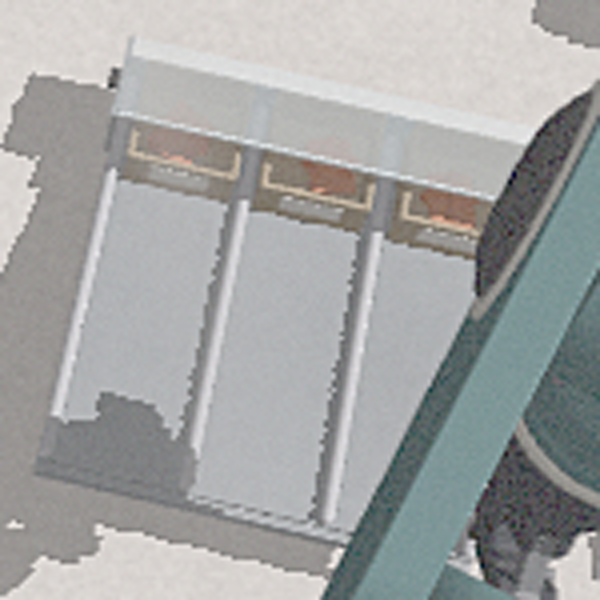

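View pics/sF.png

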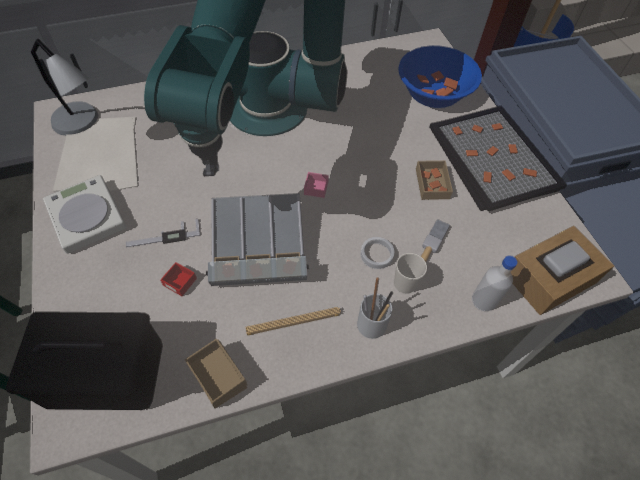

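```bash
python3 -c "
from go import *
for l in [[(88,134),(234,128)],[(276,125),(420,118)],[(456,115),(599,107)]]:print(onp('scene',(np.array(l)+.5)/6-.5+[200,235],.032).tolist())
for l in [[(129,153),(238,180)],[(263,184),(373,212)]]:print(onp('top',(np.array(l)+.5)/4-.5+[320,180],.032).tolist())"
```

```text
[[0.0554, -0.1079, 0.032], [0.0567, -0.0465, 0.032]]
[[0.0565, -0.0288, 0.032], [0.0573, 0.0321, 0.032]]
[[0.057, 0.0474, 0.032], [0.0573, 0.1082, 0.032]]
[[0.0543, 0.1077, 0.032], [0.0532, 0.0455, 0.032]]
[[0.0542, 0.0315, 0.032], [0.0527, -0.0309, 0.032]]
```

The uphill rims lie at x = 53–57 mm (home is 55.5 mm), and each tray is centred in its lane to about 2 mm. All three stopped at the same reading, so I hand in.

```bash
python3 -c "
from cell import *
print(read_state()['joint_vel'].round(3) if hasattr(read_state()['joint_vel'],'round') else '');print(hand_in())"
```

```text
[0.003 0.011 0.006 0.    0.001 0.   ]
the job is handed in; nothing more can be done
None
```

I set the new tray in the middle lane and pushed all three trays home against the back stop, then handed the job in at about 26.5 s. `hand_in()` gives no verdict, so the result below is from my own checks.

- **Pushing:** Each push stopped at the same place, with the tool at x = 40.0 to 40.1 mm in the rack frame. The highest push force was about 21 N, on tray_a.
- **Position:** In the last pictures the uphill rims read x = 53 to 57 mm in the rack frame, where a tray that is home should read 55.5 mm. The two cameras differ by about 3 mm on this. Each tray sits within about 2 mm of its lane's centre line. The arm hid part of tray_b in the top picture, so only the scene camera checks its rim.
- **Condition:** The sherds show through the hood in all three trays. The other things on the table look unmoved, judged by eye in the last scene picture. The gripper is clear of everything.
- **Height disagreement:** The reported tool height was wrong. The shut fingertips touched the table when the reported TCP was at z = -29 mm, instead of 0. The fingertips also showed that offset in the pictures. I corrected every height by it, and contact with the deck and the tray's position in the pictures agreed.

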